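Fish the lost cork from under the riser shelf with the reacher

TASK

The flask's cork has rolled under the low riser shelf, where no hand fits. Take the reacher off its stand, close its jaws on the cork with the trigger, draw it out from under the shelf and, without ever touching it with your fingers, let it go well down inside the glass bowl on the worktop, not from above the rim. Then hang the reacher back upright by its guard in the fork of its stand, and leave everything else where it is.

Things in the scene. Friction and masses are not known exactly. Their poses are not given: they have to be found in the camera images.
- reacher_grip (a point): Middle of the grip of the reacher, an angled grabber (0.2 kg) hanging upright by its guard on the stand. z up the handle, x the way the nose points, y to the grey half. Taken across y, 50 mm wide: flat grey face (26 mm wide) at y +25 mm, flat orange trigger bar (22 wide, 68 tall) at y -25 mm. The grip ends 41 mm above; the 44 x 56 x 8 mm guard has its underside 50 mm below
- reacher_seat (a point): Centre of the underside of the reacher's guard, 50 mm below reacher_grip, same axes. From it a 12 mm tube runs 47 mm straight down, then bends 48 degrees towards +x: the nose is level when the handle leans back (away from the nose) by 42 degrees and fits under the shelf at 30 to 42
- reacher_jaws (a point): Midway between the pads of the reacher's jaws: from reacher_grip 80 mm along x, 0 in y, 169 mm down (axes of reacher_grip), 107 mm from the tube's bend. Pads 28 mm long along the nose, 19 mm high, 55 mm apart and 75 mm over the outsides with the trigger out; the tips reach 14 mm beyond this point. The jaws swing together along y
- reacher_trigger (a joint): Travel of the orange trigger in m: 0 out (jaws open), 0.014 squeezed (jaws shut). It slides straight towards the grey half against a spring: 8 N at rest, 14 N fully in. The jaws meet the cork at about 0.008 (grip 42 mm wide); a light hold at 48 mm carries the tool with the jaws 48 mm apart. When squeezed, the tool stays with the finger on its grey half
- reacher_jaw_left: The jaw on the +y side of the reacher; origin at its pivot pin
- reacher_jaw_right: The jaw on the -y side of the reacher; origin at its pivot pin
- holder_seat (a point): Where the guard's underside centre rests on the fixed stand, 150 mm up, between the two 8 mm prongs (32 mm clear) of a fork open towards the stand's -x side (this point's axes). The tube passes between them. The prong tips, 40 mm out, turn up 11 mm above the seat: lift the guard 15 mm or more, then draw it out. Post and 100 mm foot are 58 mm behind (+x), no higher than the fork
- riser: Low wooden riser shelf on steel legs with plates and a jar on it, fixed; origin on the worktop under its centre, x to the back, y left. Board 190 mm deep (front edge at x = -95 mm) and 420 mm wide, underside 56 mm and top 72 mm above the worktop; thin legs at y = +-192 mm
- cork: The cork stopper standing under the riser, brown, 26 mm across, 31 mm tall, 12 g; origin at the centre of its underside, 60 to 74 mm behind the shelf's front edge
- cork_mid (a point): Centre of the cork, half-way up (15.5 mm)
- bowl_mid (a point): Centre of the clear glass bowl, half-way up (31 mm): rim 149 mm across and 62 mm high, flat floor 84 mm across and 5 mm above the worktop, flaring sides
- match_box: Match box, 34 x 54 x 14 mm, lying under the riser beside the cork; origin at the underside's centre. Stays where it is
- round_bottle: Round little glass bottle with yellow stopper, 62 x 82 x 58 mm, at the right front of the worktop; origin under its centre. Stays where it is
- flask: Small conical glass flask, 69 mm across and 105 mm tall, on the right of the worktop; origin under its centre. Stays where it is
- round_bottle_2: Round little glass bottle, 65 x 86 x 62 mm, on the right of the worktop; origin under its centre. Stays where it is
- spoon_rest: Blue and white boat-shaped spoon rest, 38 x 68 x 16 mm, lying under the riser beside the cork; origin at the underside's centre. Stays where it is
- salt: Steel and glass shaker, 44 mm across, 89 mm tall, left of the riser, the nearer of two; origin under its centre. Stays where it is
- pepper: The shaker behind it, the same size; origin under its centre. Stays where it is

How it is judged:
On the way, in this order (a step that is already met when the one before it is completed fails the run):
1. the reacher is taken off its stand (distance between reacher_seat and holder_seat above 0.06 m), for 0.1 s.
2. the trigger is squeezed and both jaws grip the cork while it is still under the shelf (contact force between each of reacher_jaw_left, reacher_jaw_right and cork above 0.5 N and value of joint reacher_trigger above 0.004 m and x of cork_mid in the frame of riser above -0.08 m), for 0.2 s.
3. the cork is out from under the shelf, held between both jaws (contact force between each of reacher_jaw_left, reacher_jaw_right and cork above 0.3 N and x of cork_mid in the frame of riser below -0.115 m), for 0.1 s.
4. the jaws have let go of the cork inside the bowl (horizontal distance between cork_mid and bowl_mid below 0.05 m and height (world z) of cork_mid below 0.05 m and contact force between each of reacher_jaw_left, reacher_jaw_right and cork below 0.05 N and linear speed of cork below 0.1 m/s), for 0.2 s.
At the end, for the whole second after the job is handed in: the cork lies at rest in the upright glass bowl (within 50 mm of its centre, below 50 mm height), and the reacher hangs at rest in the stand's fork, its guard within 20 mm of the seat and its handle within 7 degrees of upright (horizontal distance between cork_mid and bowl_mid below 0.05 m and height (world z) of cork_mid below 0.05 m and distance between reacher_seat and holder_seat below 0.02 m and angle between reacher_seat's own z axis and vertical below 0.12 rad and linear speed of each of cork, reacher_jaw_left below 0.02 m/s and angle between bowl_mid's own z axis and vertical below 0.15 rad); the robot touches nothing.
It fails at once if the gripper touches the cork (contact force between the fingers and cork above 0.3 N).
It fails at once if the cork is dropped from above the bowl's rim or elsewhere: free of both jaws with its centre over 85 mm high (contact force between each of reacher_jaw_left, reacher_jaw_right and cork below 0.02 N and height (world z) of cork_mid above 0.085 m).
It fails at once if the bowl is pushed over 40 mm or tipped over 20 degrees (distance of bowl_mid from where it was at the start of the episode above 0.04 m or angle between bowl_mid's own z axis and vertical above 0.35 rad).
It fails at once if the match box or the spoon rest under the shelf is moved over 30 mm (distance of any of match_box, spoon_rest from where it was at the start of the episode above 0.03 m).
It fails at once if the flask, a round bottle or a shaker is moved over 30 mm (distance of any of flask, round_bottle_2, round_bottle, salt, pepper from where it was at the start of the episode above 0.03 m).
It also fails if it takes over 67 s, if anything falls off the work surface, if the arm or the gripper's body presses on something with over 40 N, if the wrist force passes 120 N, or if a joint passes its speed limit or range.

ROBOT

A 6-joint arm with a two-finger parallel gripper is mounted at the origin on a cart in front of the work surface, level with it; the furniture and walls round the work are solid. World frame = base frame: x ahead of the robot, y to its left, z up, the work surface at z = 0. Lengths are in m, angles in rad, forces in N, time in s.
With the tool pointing down it reaches from about 0.4 to 0.825 m from the base axis. Payload 7 kg.
Tool frame: the origin (TCP) lies midway between the tips of the shut fingers; the grasp point (between the pads) lies 19 mm behind it; z points along the fingers, x is the direction in which the jaws open and shut, and the axes are right-handed (so a half turn about z gives the same grasp; the last joint's range is limited). The gripper opens to 88 mm and grips with 3 to 60 N. Pads are 19 mm wide; open, the fingers measure 130 mm over their backs; the gripper's body (78 mm by 193 mm) begins 47 mm behind the grasp point.
Start: joints at [0.288, 0.359, 0.012, 0, -1.224, -0.288], TCP at [0.675, -0, 0.227] pointing down, gripper open.
Joint ranges: [-3.07, 3.07], [-1.43, 2.12], [-1.02, 1.25], [-3.03, 1.67], [-3.05, -0], [-3.03, 3.03]. Speed limits (rad/s): [2.39, 2.39, 3.01, 3.14, 3.14, 3.14].

INTERFACE

Orientations are given as [roll, pitch, yaw] about the fixed x, y, z axes, in that order (R = Rz(yaw) Ry(pitch) Rx(roll)).
In Python, from station import arm, grab_frame, camera_params gives the robot as it stands.
- The arm moves only by the shell command python3 -m handwheel 'ROWS' [FORCE]. ROWS is JSON, a list that holds one entry, the list of rows, each a list of 5 numbers: the finger opening in m, from 0 to 0.0876, then the shift along the tool's x, y, z in m, then the turn about the tool's z in degrees. A call has 1 to 20 rows; each row is the pose to reach, as a shift and turn from the pose measured when the call began, along the tool's axes at that moment; what a row does not reach only later rows make up. A row lasts 1/12 s, in which the tool goes at most 41.7 mm and 7.16 degrees, less where a joint would pass 70% of its speed; a pose out of reach is approached as far as the arm can. A call with a gripper value outside its range is refused whole. The fingers move at their own pace and stop on an object; FORCE is the grip in N (left out, the last holds). Time passes only in rows, so rows that repeat a pose let the fingers close. It gives the time, the measured TCP pose, the force and the opening at its end, in the units of the state.
- arm.get_state(): the state, without advancing time (a new reading comes with each control period).
- grab_frame(name): name is "scene" or "side" or "wrist"; returns the picture (420x560x3 uint8, blue, green, red); there is no depth.
- camera_params(name): a dict with "intrinsics" (3x3 intrinsics, pixels), "R" (3x3) and "t" (3): a world point X has camera coordinates R X + t; the wrist camera has in their place "tool_from_camera" (4x4, takes a point from camera to tool coordinates, whose origin is the TCP and whose axes are the tool frame's). Camera axes: x right, y down, z forward; pixel columns grow to the right and rows downward; lengths in m; the calibration is good to about 2 mm. The wrist camera is an equidistant fisheye: a pixel r from the principal point sees the ray r / f radians off the axis. A picture is of the moment at which its call begins: read the wrist's pose just before it. camera_params takes no time and is no camera call.
- arm.job_done(): hands the job in, once; it reports no verdict.
The state is a dict: "t": time; "q": joint angles; "qd": joint speeds; "joint_efforts": joint torques, N m; "eef_pos": TCP position; "ee_rot": TCP orientation; "force": force on the tool from outside, world axes, zero at the start; "moment": the same for the moment, N m; "width": finger opening in m.
Only numpy, scipy, OpenCV 4.12 (cv2) and the standard library are available. Lean on these libraries where they do the work, as an engineer would, in place of code of your own. Each camera call takes 0.05 s, during which the arm holds its last target.

## Working session

There is one attempt and no reset: what is moved stays moved. The work goes in short steps, Python scripts to look and compute and a shell command to move; the robot and the scene stay as the last step left them, time stands still between calls to the robot, and variables do not carry over. Pictures are saved under pics/ and viewed, and the job is handed in when it is done.

```bash
ls; mkdir -p pics
python3 - <<'E'
from station import arm, grab_frame, camera_params
import cv2,json
s=arm.get_state(); print(s)
for n in("scene","side","wrist"):
    cv2.imwrite(f"pics/{n}0.png",grab_frame(n)); print(n,camera_params(n))
E
```

```text
pics
{'t': 0.0, 'q': array([ 2.88067095e-01,  3.59367555e-01,  1.10569086e-02, -3.57880474e-04,
       -1.22403869e+00, -2.88103228e-01]), 'qd': array([ 3.38130980e-04,  1.84178127e-04,  9.12767936e-05, -6.00976031e-04,
       -2.31656993e-04,  1.67370447e-03]), 'joint_efforts': array([-8.00930356e-04, -5.82726967e+01,  2.93058443e+01,  6.99745238e+00,
        6.93249181e-03, -2.06530804e-04]), 'eef_pos': array([ 6.74528445e-01, -4.12545559e-05,  2.25632912e-01]), 'ee_rot': array([-3.14147391e+00, -1.58459698e-03,  3.14143454e+00]), 'force': array([-0.13517852, -0.17227039,  0.3209648 ]), 'moment': array([-0.02540388, -0.02544725, -0.03364939]), 'width': 0.08740258009609465}
scene {'intrinsics': array([[394.45028265,   0.        , 285.12701815],
       [  0.        , 394.45028265, 208.94563122],
       [  0.        ,   0.        ,   1.        ]]), 'R': array([[ 0.75524222, -0.6554032 ,  0.00747183],
       [-0.47670972, -0.55708028, -0.68000692],
       [ 0.44984112,  0.51000804, -0.73316762]]), 't': array([-0.43427109,  0.34514191,  0.93224709])}
side {'intrinsics': array([[475.4149
[... 180 characters left out ...]
.01893741],
       [-0.20360255, -0.30228305, -0.93122015],
       [ 0.47642324,  0.80034397, -0.36396485]]), 't': array([-0.49174466,  0.21478669,  1.02794291])}
wrist {'intrinsics': array([[325.1922621 ,   0.        , 280.39287348],
       [  0.        , 325.1922621 , 209.20813401],
       [  0.        ,   0.        ,   1.        ]]), 'tool_from_camera': array([[ 9.99999925e-01,  1.88732171e-04, -3.37785287e-04,
        -4.50662338e-04],
       [-9.42355700e-05,  9.65482627e-01,  2.60467442e-01,
        -6.92641933e-02],
       [ 3.75284412e-04, -2.60467391e-01,  9.65482572e-01,
        -1.57771557e-01],
       [ 0.00000000e+00,  0.00000000e+00,  0.00000000e+00,
         1.00000000e+00]])}
```

View pics/scene0.png

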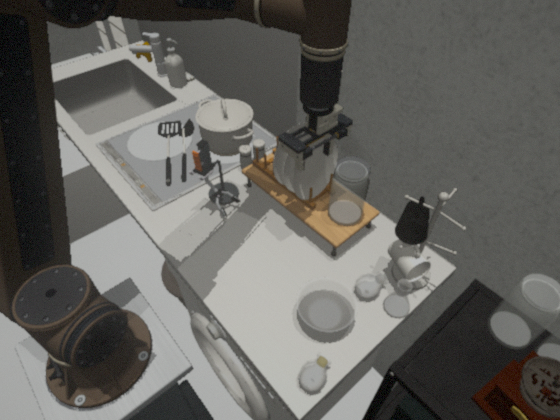

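View pics/side0.png

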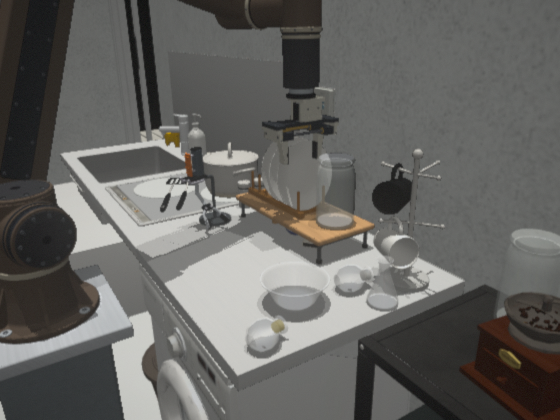

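View pics/wrist0.png

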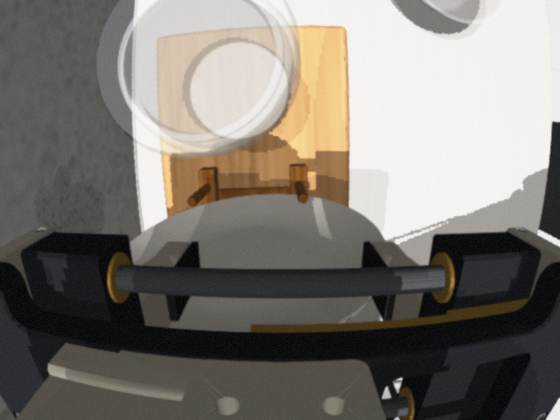

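Run:
```python
import cv2
a=cv2.imread("pics/scene0.png")[130:240,140:260]; b=cv2.imread("pics/side0.png")[130:250,160:280]
cv2.imwrite("pics/z0.png",cv2.hconcat([cv2.resize(a,(400,400),interpolation=2),cv2.resize(b,(400,400),interpolation=2)]))
b=cv2.imread("pics/side0.png")[180:270,220:380]
cv2.imwrite("pics/z1.png",cv2.resize(b,(800,450),interpolation=2))
```

```text
(no output)
```

View pics/z0.png

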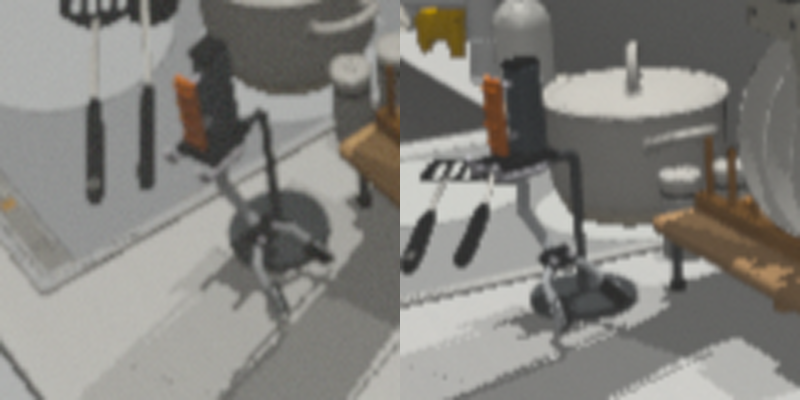

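View pics/z1.png

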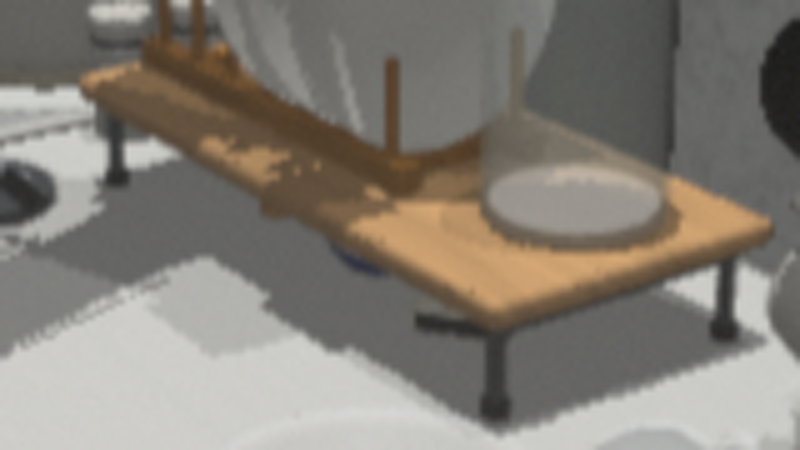

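```bash
cat > h.py <<'E'
import numpy as np, cv2
from station import arm, grab_frame, camera_params
CP={n:camera_params(n) for n in("scene","side","wrist")}
from scipy.spatial.transform import Rotation as Ro
def ray(n,u,v,s=None):
    c=CP[n];K=c["intrinsics"]
    if n!="wrist":
        d=c["R"].T@np.linalg.solve(K,[u,v,1.]); o=-c["R"].T@c["t"]
        return o,d/np.linalg.norm(d)
    x,y=u-K[0,2],v-K[1,2];r=np.hypot(x,y);th=r/K[0,0]
    d=np.array([np.sin(th)*x/max(r,1e-9),np.sin(th)*y/max(r,1e-9),np.cos(th)])
    T=c["tool_from_camera"];p,rpy=s
    R=Ro.from_euler("xyz",rpy).as_matrix()
    return p+R@T[:3,3],R@T[:3,:3]@d
def plane(n,u,v,z,s=None):
    o,d=ray(n,u,v,s);return o+d*(z-o[2])/d[2]
def tri(*a):
    A=np.zeros((3,3));b=np.zeros(3);L=[ray(*q) for q in a]
    for o,d in L:
        P=np.eye(3)-np.outer(d,d);A+=P;b+=P@o
    X=np.linalg.solve(A,b);return X,[np.linalg.norm((np.eye(3)-np.outer(d,d))@(X-o)) for o,d in L]
def proj(n,X,s=None):
    c=CP[n];K=c["intrinsics"]
    if n!="wrist":
        p=K@(c["R"]@np.array(X)+c["t"]);return p[:2]/p[2]
    T=c["tool_from_camera"];p,rpy=s;R=Ro.from_euler("xyz",rpy).as_matrix()
    x=T[:3,:3].T@(R.T@(np.array(X)-p)-T[:3,3]);th=np.arctan2(np.hypot(x[0],x[1]),x[2])
    return K[:2,2]+K[0,0]*th*x[:2]/np.hypot(x[0],x[1])
np.set_printoptions(precision=4,suppress=True)
E
python3 - <<'E'
from h import *
im={n:cv2.imread(f"pics/{n}0.png") for n in("scene","side")}
for n,(x0,y0,x1,y1) in dict(scene=(185,145,208,178),side=(180,148,200,185)).items():
    h=cv2.cvtColor(im[n],cv2.COLOR_BGR2HSV)[y0:y1,x0:x1]
    m=((h[...,0]<15)&(h[...,1]>140)&(h[...,2]>90)).astype('u1'); ys,xs=np.nonzero(m)
    print(n,len(xs),xs.mean()+x0,ys.mean()+y0,xs.min()+x0,xs.max()+x0,ys.min()+y0,ys.max()+y0)
    cv2.imwrite(f"pics/big_{n}.png",cv2.resize(im[n][130:235,160:250] if n=="scene" else im[n][140:240,165:245],None,fx=6,fy=6,interpolation=cv2.INTER_CUBIC))
E
```

```text
scene 26 195.26923076923077 155.57692307692307 193 198 151 167
side 96 188.02083333333334 164.35416666666666 185 191 153 175
```

View pics/big_scene.png

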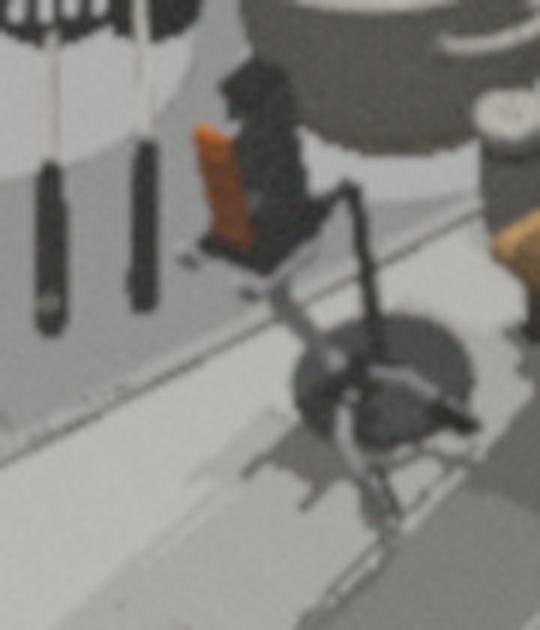

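View pics/big_side.png

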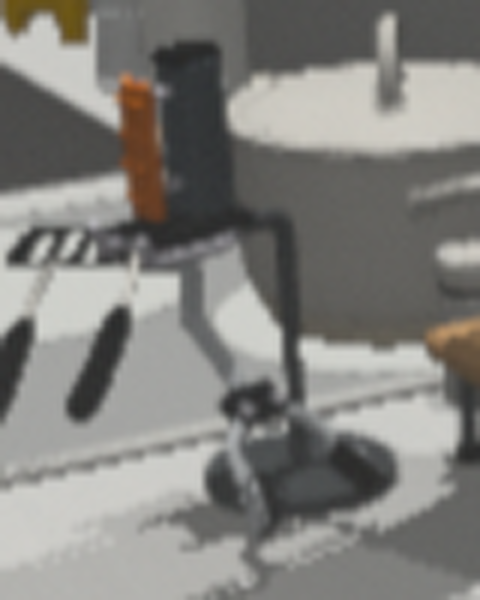

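Run:
```python
from h import *
P={"trig":((197.5,161.2),(189,164.7)),"tipL":((225.3,215.8),(208,227.5)),"tipR":((238.3,200.8),(228.3,218.3)),"block":((218.3,192),(206.7,206.3)),
"posttop":((160+348/6,130+188/6),(165+285/6,140+218/6)),"foot":((160+385/6,130+385/6),(165+302/6,140+472/6)),"pronglefttip":((160+188/6,130+258/6),(165+20/6,140+250/6)),"top":((203,143),(196.3,148.3))}
for k,(a,b) in P.items():
    X,r=tri(("scene",*a),("side",*b)); print(k,X*1000,np.array(r)*1000)
# riser corners: scene front board
for n,u,v,z in[("scene",248,162,.072),("scene",336,245,.072),("scene",377,211,.072)]:
    print(plane(n,u,v,z))
```

```text
trig [452.7234 237.981  194.1114] [0.8475 0.8475]
tipL [463.5345 151.2999  27.1967] [1.5409 1.5409]
tipR [534.0496 172.7394  30.9326] [3.2315 3.2315]
block [488.5734 214.1428  66.3878] [0.3148 0.3148]
posttop [529.419  256.2758 140.4958] [2.6893 2.6893]
foot [527.8205 248.6021   5.7328] [1.2542 1.2542]
pronglefttip [412.4709 253.4308 151.6691] [18.9457 18.9457]
top [484.2587 249.0167 235.5653] [0.0488 0.0488]
[0.6397 0.2622 0.072 ]
[ 0.6117 -0.1673  0.072 ]
[ 0.7935 -0.1581  0.072 ]
```

Run:
```python
from h import *
b=cv2.imread("pics/side0.png")[205:255,255:335]
cv2.imwrite("pics/z2.png",cv2.resize(b,(800,500),interpolation=cv2.INTER_CUBIC))
for n in("scene","side"):print(-CP[n]["R"].T@CP[n]["t"])
for uv in[(275,221),(291,230),(310,243)]:print(plane("side",*uv,.0))
```

```text
[ 0.0731 -0.5678  0.9214]
[-0.0254 -1.0124  0.5648]
[0.6806 0.1412 0.    ]
[0.6835 0.0566 0.    ]
[ 0.6779 -0.0466  0.    ]
```

View pics/z2.png

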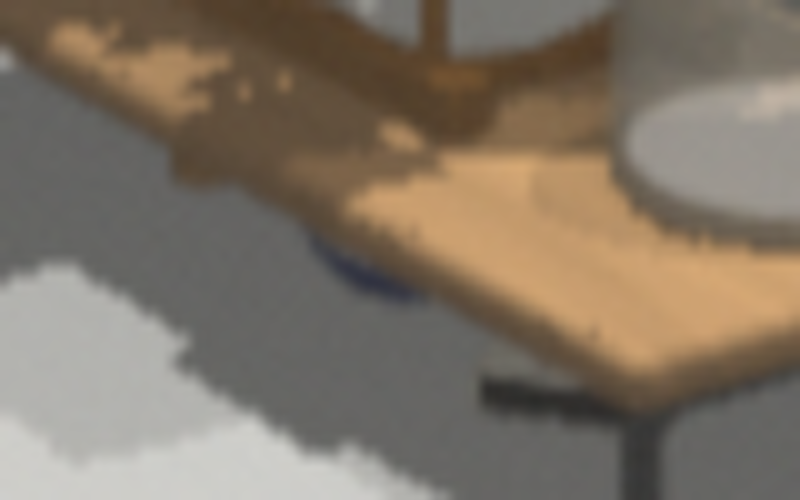

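Run:
```python
from h import *
for v in(222.8,223.3,223.8):
    B=plane("side",276.2,v,0);print(B,B[:2]+.013*np.array([.523,.852]), CP["side"]["R"][2]@B+CP["side"]["t"][2])
im=cv2.imread("pics/side0.png"); print(im[212:228,268:284,:].astype(int)[:,:,2]-im[212:228,268:284,:].astype(int)[:,:,0])
# riser edges in scene & side zoom
a=cv2.imread("pics/scene0.png")[140:270,225:395];cv2.imwrite("pics/z3.png",cv2.resize(a,None,fx=4.6,fy=4.6,interpolation=cv2.INTER_CUBIC))
a=cv2.imread("pics/scene0.png")[270:390,280:420];cv2.imwrite("pics/z4.png",cv2.resize(a,None,fx=5,fy=5,interpolation=cv2.INTER_CUBIC))
```

```text
[0.6761 0.1271 0.    ] [0.6829 0.1381] 1.4517527045471843
[0.674  0.1237 0.    ] [0.6808 0.1348] 1.448107513853505
[0.672  0.1204 0.    ] [0.6788 0.1315] 1.4444805826546854
[[73 76 76 77 76 71 63 58 43 39 38 40 37 38 42 52]
 [66 70 75 77 72 63 46 42 38 36 39 48 39 38 43 58]
 [55 62 68 72 69 61 56 54 39 37 41 54 39 37 38 41]
 [42 49 57 63 68 66 62 58 39 37 36 39 37 35 37 36]
 [34 39 43 50 56 51 41 41 38 38 36 36 36 37 37 35]
 [20 29 36 40 43 37 36 37 37 36 37 36 37 38 36 37]
 [ 8 15 23 31 34 34 33 36 36 37 37 37 37 38 37 36]
 [ 3  4  9 17 29 31 33 33 34 35 36 36 36 38 37 37]
 [ 3  2  3  6 26 30 31 31 32 32 33 34 35 36 37 39]
 [ 3  2  1  6 23 32 33 30 32 31 32 33 34 37 37 41]
 [ 3  2  2  4 17 31 32 33 30 28 29 31 32 33 35 41]
 [ 2  2  3  4 10 17 21 21 20 15 15 22 27 32 32 36]
 [ 2  2  3  3  3  3  7  8  6  4  5 11 18 26 30 33]
 [ 2  2  2  2  2  2  2  1  3  2  3  4  7 12 19 27]
 [ 4  2  2  3  1  3  1  2  2  2  1  3  3  3  6 12]
 [ 3  1  2  2  3  2  1  2  2  2  3  3  2  3  3  5]]
```

View pics/z3.png

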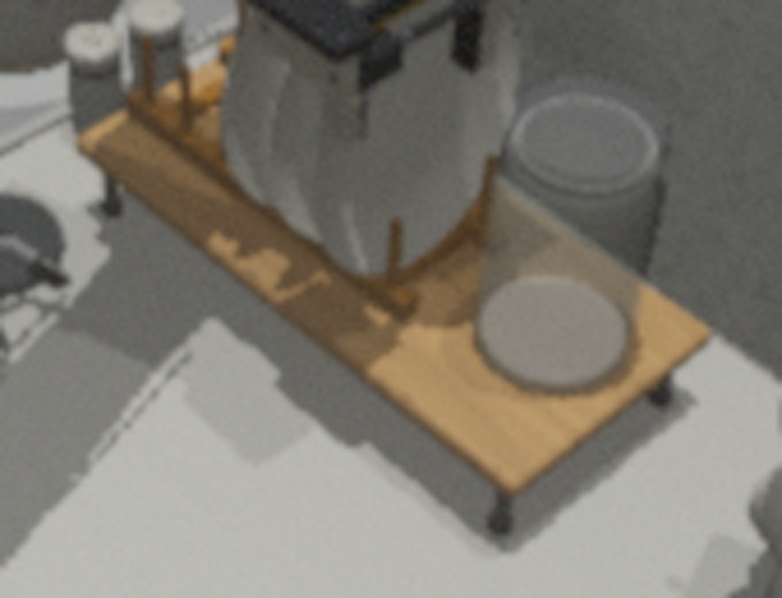

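View pics/z4.png

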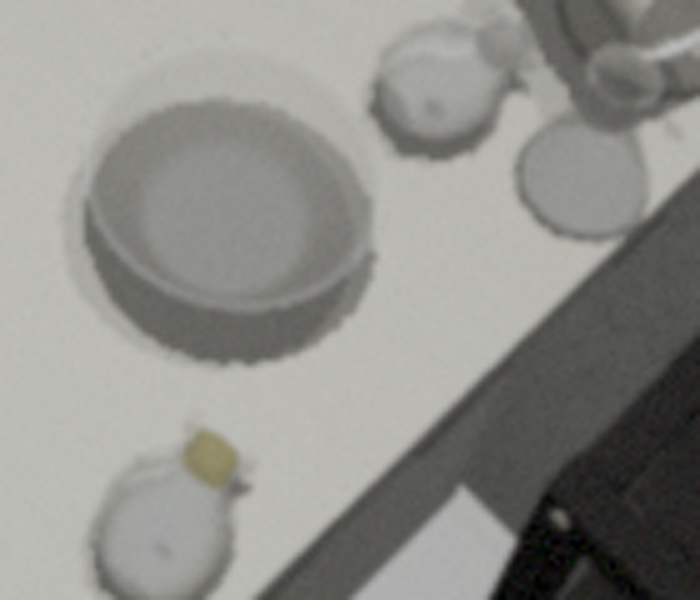

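Run:
```python
from h import *
g=lambda x,y:(225+x/4.6-.5+.11,140+y/4.6-.39)
L,R,B=[plane("scene",*g(*p),.072) for p in[(80,150),(512,488),(710,333)]]
print(L,R,B,np.linalg.norm(L-R),np.linalg.norm(B-R))
s=lambda x,y:(220+x/5-.4,180+y/5-.4)
L2,R2,B2=[plane("side",*s(*p),.072) for p in[(84,82),(500,308),(770,222)]]
print(L2,R2,B2,np.linalg.norm(L2-R2),np.linalg.norm(B2-R2))
C=np.array([.681,.135,0])
for L,R in((L,R),(L2,R2)):
    yx=(L-R)[:2];yx/=np.linalg.norm(yx);xx=np.array([yx[1],-yx[0]])
    mid=(L+R)[:2]/2; print(np.degrees(np.arctan2(xx[1],xx[0])),"depth",(C[:2]-mid)@xx,"y",(C[:2]-mid)@yx, "mid",mid)
# bowl: scene rim z=.062 / floor disc z=.005
b=lambda x,y:(280+x/5-.4,270+y/5-.4)
rim=[plane("scene",*b(*p),.062)[:2] for p in[(88,190),(375,250),(215,100),(240,308),(130,120),(350,160),(120,245)]]
fl=[plane("scene",*b(*p),.005)[:2] for p in[(140,220),(310,230),(225,148),(235,300)]]
for P in(np.array(rim),np.array(fl)):
    A=np.c_[2*P,np.ones(len(P))];s=np.linalg.lstsq(A,(P**2).sum(1),rcond=None)[0];print("bowl",s[:2],np.sqrt(s[2]+s[:2]@s[:2]))
for p in[(165,540),(435,100),(580,180)]: print(plane("scene",*b(*p),.03))
```

```text
[0.5945 0.2346 0.072 ] [ 0.6099 -0.1688  0.072 ] [ 0.7948 -0.1645  0.072 ] 0.40366717300750776 0.18495462939155236
[0.5971 0.2311 0.072 ] [ 0.6136 -0.1742  0.072 ] [ 0.7949 -0.1671  0.072 ] 0.4057295533576417 0.18143031896041406
2.1755647123425836 depth 0.08262478428213046 y 0.09902531193310277 mid [0.6022 0.0329]
2.3353776770809795 depth 0.07995675488702396 y 0.1033740698812075 mid [0.6053 0.0285]
bowl [ 0.4594 -0.2837] 0.06285882369087649
bowl [ 0.4729 -0.2707] 0.04274400038972275
[ 0.3333 -0.3708  0.03  ]
[ 0.5936 -0.3009  0.03  ]
[ 0.6139 -0.3792  0.03  ]
```

Run:
```python
from h import *
s=(np.array([.674528,-.00004,.225633]),[-3.141474,-.0015846,3.141435])
for p in[(346,30),(347,60),(349,130),(349,180),(158,38),(165,180)]:print(p,plane("wrist",*p,.072,s))
s2=lambda x,y:(220+x/5-.4,180+y/5-.4)
g=lambda x,y:(225+x/4.6-.39,140+y/4.6-.39)
print("legs side",plane("side",*s2(495,412),0),plane("side",*s2(117,178),0),plane("side",*s2(725,335),0))
print("legs scene",plane("scene",*g(499,528),0),plane("scene",*g(112,210),0),plane("scene",*g(660,398),0))
im=cv2.imread("pics/wrist0.png");cv2.imwrite("pics/w0z.png",cv2.resize(im[0:230,100:420],(800,575)))
```

```text
(346, 30) [ 0.6117 -0.1639  0.072 ]
(347, 60) [ 0.6112 -0.133   0.072 ]
(349, 130) [ 0.6088 -0.0642  0.072 ]
(349, 180) [ 0.6072 -0.0151  0.072 ]
(158, 38) [ 0.7964 -0.1615  0.072 ]
(165, 180) [ 0.7917 -0.016   0.072 ]
legs side [ 0.6303 -0.1501  0.    ] [0.6211 0.2387 0.    ] [ 0.7875 -0.1463  0.    ]
legs scene [ 0.6264 -0.1516  0.    ] [ 0.6172  0.2347 -0.    ] [ 0.7848 -0.1467  0.    ]
```

View pics/w0z.png

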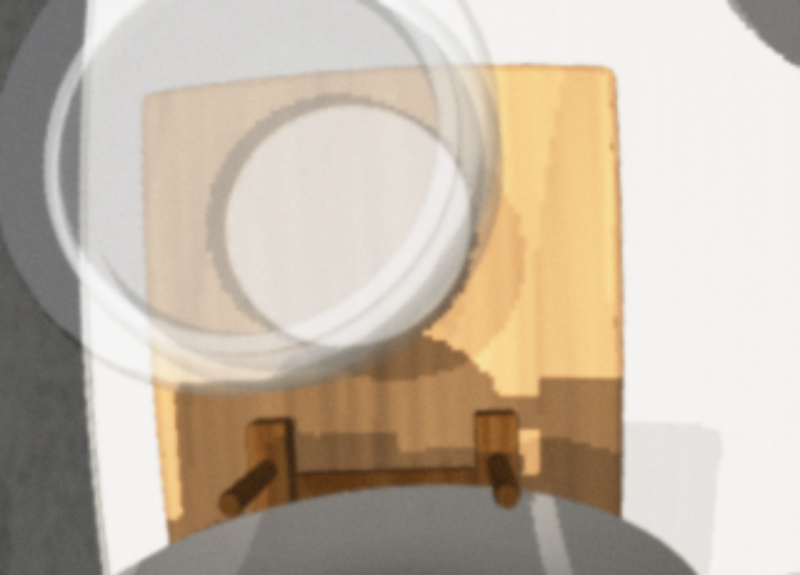

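Run:
```python
from h import *
a=cv2.imread("pics/side0.png")[255:315,250:340];cv2.imwrite("pics/z5.png",cv2.resize(a,(800,533),interpolation=cv2.INTER_CUBIC))
for c in[(.473,-.271),(.465,-.278)]:
  o=[]
  for n,(x0,y0,f) in dict(scene=(280,270,5),side=(250,255,8.89)).items():
    im=cv2.imread("pics/%s0.png"%n);im=cv2.resize(im,None,fx=4,fy=4,interpolation=2)
    for r,z in((.0745,.062),(.042,.005)):
      P=np.array([proj(n,[c[0]+r*np.cos(t),c[1]+r*np.sin(t),z]) for t in np.linspace(0,6.28,60)])
      cv2.polylines(im,[np.round((P+.5)*4).astype(int)],True,(0,0,255),1)
    o.append(im[1000:1560,1040:1440] if n=="scene" else im[1000:1280,960:1360])
  cv2.imwrite(f"pics/bw_{int(c[0]*1000)}.png",np.vstack(o)[:600*2:1][:, :])
  cv2.imwrite(f"pics/bw_{int(c[0]*1000)}.png",cv2.resize(np.hstack([o[0],cv2.copyMakeBorder(o[1],0,280,0,0,0)]),(800,560)))
```

```text
(no output)
```

View pics/bw_473.png

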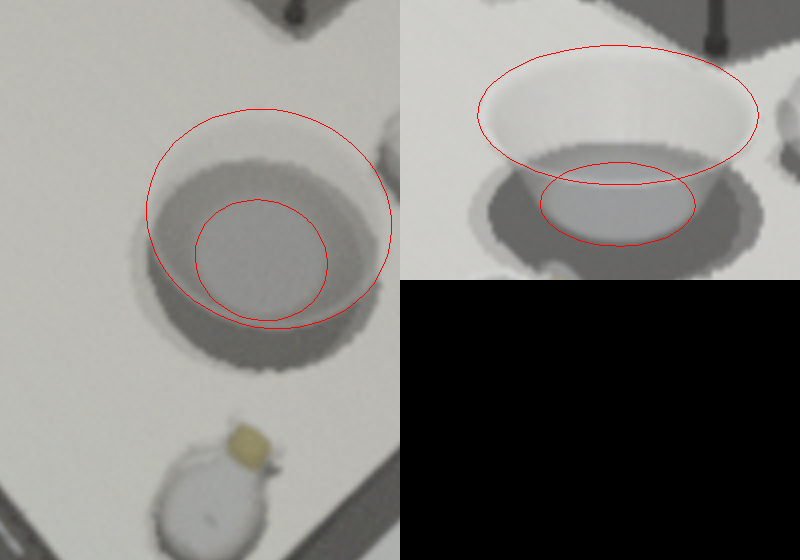

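```bash
python3 -m handwheel '[[[0.0876,0,0,-0.04,0],[0.0876,0,0,-0.08,0],[0.0876,0.02,0.03,-0.1,-3],[0.0876,0.04,0.06,-0.1,-6],[0.0876,0.06,0.09,-0.1,-9],[0.0876,0.08,0.12,-0.1,-12],[0.0876,0.1,0.15,-0.1,-17],[0.0876,0.12,0.18,-0.1,-17],[0.0876,0.14,0.21,-0.1,-17],[0.0876,0.16,0.24,-0.1,-17],[0.0876,0.18,0.27,-0.1,-17],[0.0876,0.2,0.3,-0.1,-17],[0.0876,0.204,0.32,-0.1,-17],[0.0876,0.204,0.32,-0.1,-17],[0.0876,0.204,0.32,-0.1,-17]]]' 20
python3 - <<'E'
from h import *
s=arm.get_state();print(s["eef_pos"],s["ee_rot"],s["q"],s["t"])
np.save("w1.npy",np.r_[s["eef_pos"],s["ee_rot"]])
im=grab_frame("wrist");cv2.imwrite("pics/w1.png",im);cv2.imwrite("pics/w1z.png",cv2.resize(im,(800,600),interpolation=2))
cv2.imwrite("pics/side1.png",grab_frame("side"))
E
```

```text
t: 1.4
eef_pos: [0.4701, 0.321, 0.3256]
ee_rot: [-3.141, -0.002, -2.843]
force: [-0.4, -1.0, -0.9]
width: 0.0873
[0.4701 0.321  0.3256] [-3.1415 -0.002  -2.8427] [ 0.9421  0.137  -0.0604 -0.0011 -1.3751 -0.643 ] 1.4
```

View pics/w1z.png

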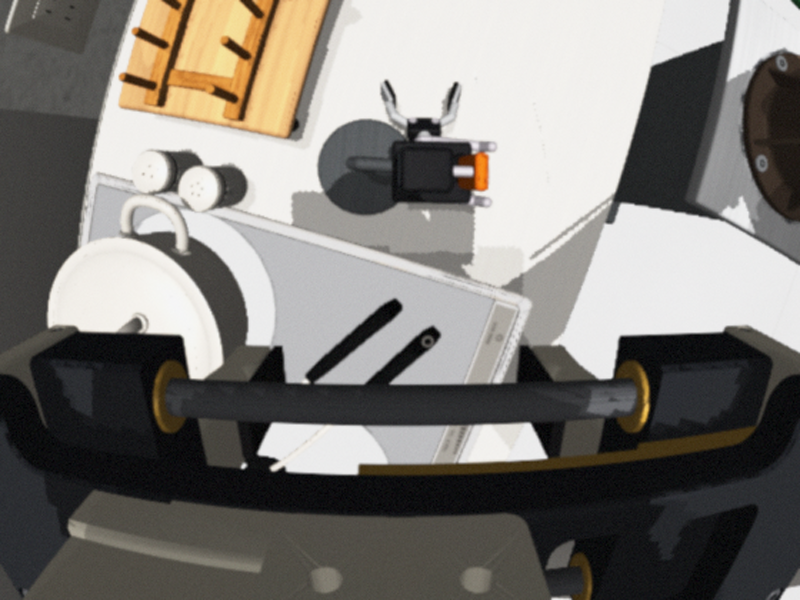

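View pics/side1.png

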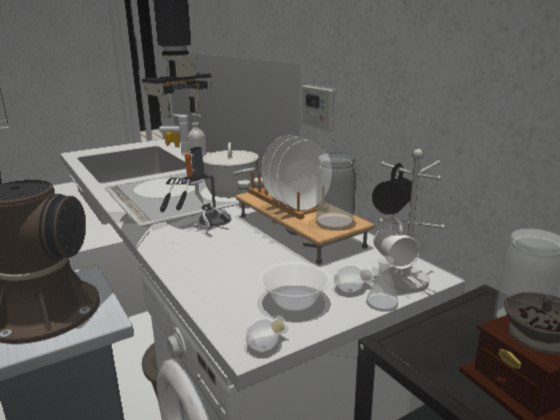

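Run:
```python
from h import *
w=np.load("w1.npy");s=(w[:3],w[3:]);f=1/1.42857
im=cv2.imread("pics/w1.png");cv2.imwrite("pics/w1c.png",cv2.resize(im[45:155,215:355],None,fx=5.6,fy=5.6,interpolation=2))
P=lambda x,y,z:plane("wrist",x*f-.3,y*f-.3,z,s)
a,b=P(487,147,.161),P(483,200,.161);print("tips",a,b,(a+b)/2,np.degrees(np.arctan2(*(a-b)[[1,0]])))
print("handle top corners",[P(*p,.241) for p in[(402,143),(402,190),(460,146),(460,191)]])
print("trig",P(489,155,.234),P(487,190,.234))
print("foot", P(365,166,.01))
print("jawtips",P(389,90,.02),P(457,88,.02))
s_=(w[:3],w[3:])
g=lambda q:proj("wrist",q,s_)*1.42857
print(g([.473,.247,.241]))
```

```text
tips [0.4406 0.2162 0.161 ] [0.4318 0.2526 0.161 ] [0.4362 0.2344 0.161 ] -76.36891058958776
handle top corners [array([0.4958, 0.2377, 0.241 ]), array([0.4885, 0.2612, 0.241 ]), array([0.4668, 0.23  , 0.241 ]), array([0.4596, 0.2525, 0.241 ])]
trig [0.4498 0.2288 0.234 ] [0.4449 0.2472 0.234 ]
foot [0.5287 0.2544 0.01  ]
jawtips [0.5278 0.1742 0.02  ] [0.4647 0.1516 0.02  ]
[438.3938 172.668 ]
```

View pics/w1c.png

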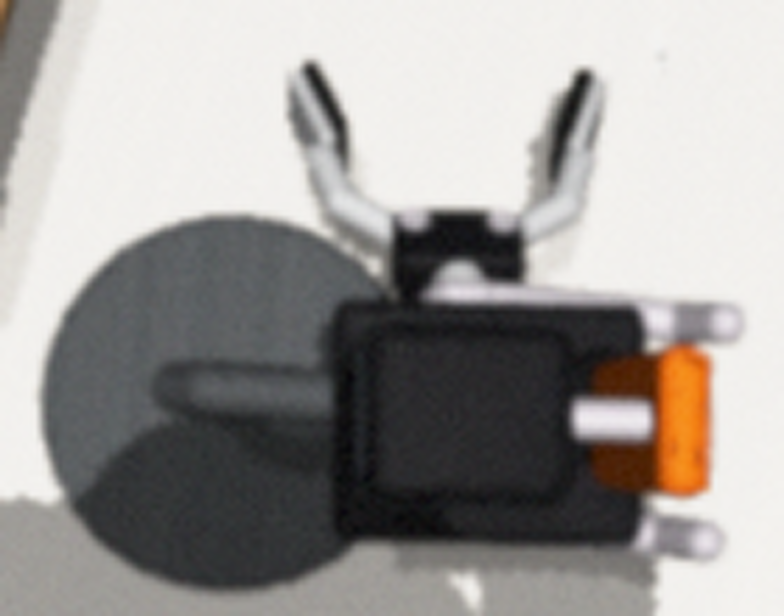

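```bash
python3 -m handwheel '[[[0.0876,0.01,-0.035,0,1],[0.0876,0.0213,-0.074,0,2],[0.0876,0.0213,-0.074,0.0,2],[0.0876,0.0213,-0.074,0.03,2],[0.0876,0.0213,-0.074,0.06,2],[0.0876,0.0213,-0.074,0.09,2],[0.0876,0.0213,-0.074,0.11,2],[0.0876,0.0213,-0.074,0.13,2],[0.0876,0.0213,-0.074,0.143,2],[0.0876,0.0213,-0.074,0.143,2]]]' 20
python3 - <<'E'
from h import *
s=arm.get_state();print(s["eef_pos"],s["ee_rot"],s["t"])
im=grab_frame("wrist");cv2.imwrite("pics/w2.png",im)
cv2.imwrite("pics/w2z.png",cv2.hconcat([im[60:420],grab_frame("side")[120:240,130:290].repeat(3,0).repeat(3,1)[:, :]][:1]))
a=grab_frame("side")[110:240,130:270];cv2.imwrite("pics/s2.png",cv2.resize(a,None,fx=4,fy=4,interpolation=2))
E
```

```text
t: 2.33
eef_pos: [0.4707, 0.2403, 0.18]
ee_rot: [-3.139, -0.006, -2.882]
force: [-0.3, -0.0, 0.3]
width: 0.0873
[0.4707 0.2403 0.18  ] [-3.1393 -0.0063 -2.8821] 2.3333
```

View pics/w2.png

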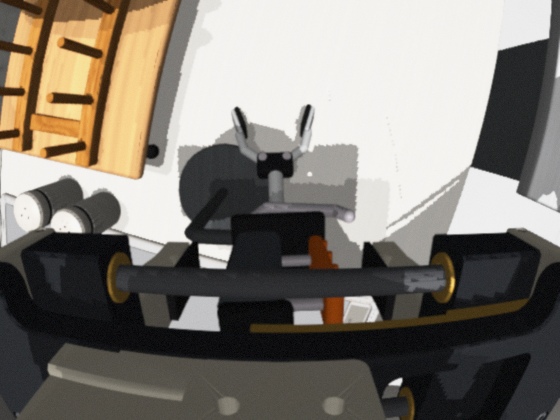

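View pics/s2.png

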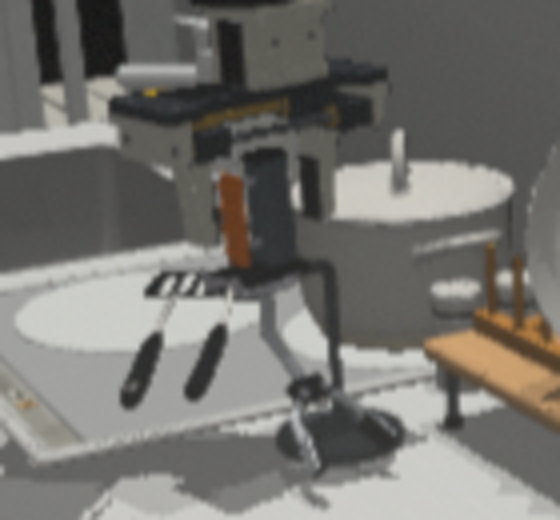

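```bash
python3 -m handwheel '[[[0.065,0,0.002,0,0],[0.055,0,0.002,0,0],[0.05,0,0.002,0,0],[0.048,0,0.002,0,0],[0.048,0,0.002,0,0],[0.048,0,0.002,0,0],[0.048,0,0.002,0,0],[0.048,0,0.002,0,0],[0.048,0,0.002,0,0]]]' 20
```

```text
t: 3.23
eef_pos: [0.4723, 0.2443, 0.1839]
ee_rot: [-3.142, -0.0, -2.88]
force: [1.3, 0.3, 0.1]
width: 0.0486
```

```bash
python3 -m handwheel '[[[0.048,0,0,-0.01,0],[0.048,0,0,-0.02,0],[0.048,0,0,-0.025,0],[0.048,0,0,-0.025,0],[0.048,0,0,-0.025,0]]]' 20
python3 - <<'E'
from h import *
a=grab_frame("side")[110:240,130:270];b=grab_frame("scene")[100:230,140:280]
cv2.imwrite("pics/s3.png",cv2.resize(cv2.hconcat([a,b]),(800,371),interpolation=2))
E
```

```text
t: 3.65
eef_pos: [0.4724, 0.2445, 0.2094]
ee_rot: [3.141, 0.001, -2.881]
force: [0.3, -0.2, -2.4]
width: 0.0479
```

View pics/s3.png

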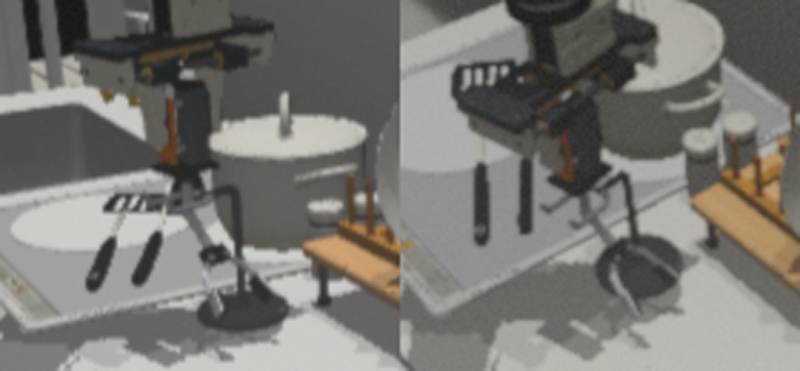

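```bash
python3 -m handwheel '[[[0.048,0.015,0,0,0],[0.048,0.03,0,0,0],[0.048,0.045,0,0,0],[0.048,0.06,0,0,0],[0.048,0.075,0,0,0],[0.048,0.075,-0.02,-0.015,0],[0.048,0.075,-0.04,-0.03,0],[0.048,0.075,-0.06,-0.04,0],[0.048,0.065,-0.08,-0.04,0],[0.048,0.055,-0.1,-0.04,-4],[0.048,0.045,-0.12,-0.04,-10],[0.048,0.035,-0.14,-0.04,-16],[0.048,0.025,-0.14,-0.04,-22],[0.048,0.02,-0.14,-0.04,-28],[0.048,0.02,-0.14,-0.04,-34],[0.048,0.02,-0.14,-0.04,-40],[0.048,0.02,-0.14,-0.04,-46],[0.048,0.02,-0.14,-0.04,-46]]]' 20
python3 - <<'E'
from h import *
a=grab_frame("side")[90:260,120:320];b=grab_frame("scene")[100:270,140:340]
cv2.imwrite("pics/s4.png",cv2.resize(cv2.hconcat([a,b]),(800,340),interpolation=2))
E
```

```text
t: 5.25
eef_pos: [0.4886, 0.1036, 0.2481]
ee_rot: [3.141, -0.001, -2.073]
force: [-0.1, -0.3, -1.6]
width: 0.0482
```

View pics/s4.png

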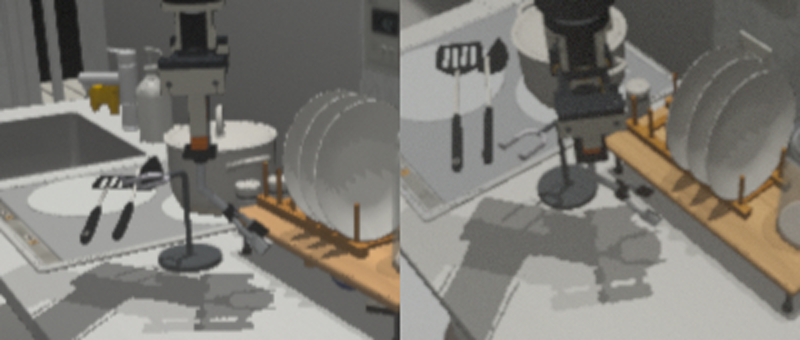

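```bash
python3 -m handwheel '[[[0.048,0,-0.007,0,-6],[0.048,0.001,-0.015,0,-12],[0.048,0.001,-0.015,0.01,-18],[0.048,0.001,-0.015,0.02,-24],[0.048,0.001,-0.015,0.03,-30],[0.048,0.001,-0.015,0.04,-36],[0.048,0.001,-0.015,0.048,-41],[0.048,0.001,-0.015,0.048,-41],[0.048,0.001,-0.015,0.048,-41]]]' 20
python3 - <<'E'
from h import *
s=arm.get_state();print(s["eef_pos"],s["ee_rot"],s["q"],s["force"],s["moment"])
a=grab_frame("side")[90:260,120:320];b=grab_frame("scene")[100:270,140:340]
cv2.imwrite("pics/s5.png",cv2.resize(cv2.hconcat([a,b]),(800,340),interpolation=2))
E
```

```text
t: 6.1
eef_pos: [0.501, 0.0953, 0.2001]
ee_rot: [3.139, -0.001, -1.371]
force: [-0.3, 0.8, -2.4]
width: 0.048
[0.501  0.0953 0.2001] [ 3.1394 -0.0007 -1.3706] [ 0.5734  0.1077 -0.3836 -0.0001 -1.0818  1.1977] [-0.3397  0.8    -2.4499] [-0.1386  0.0123 -0.0055]
```

View pics/s5.png

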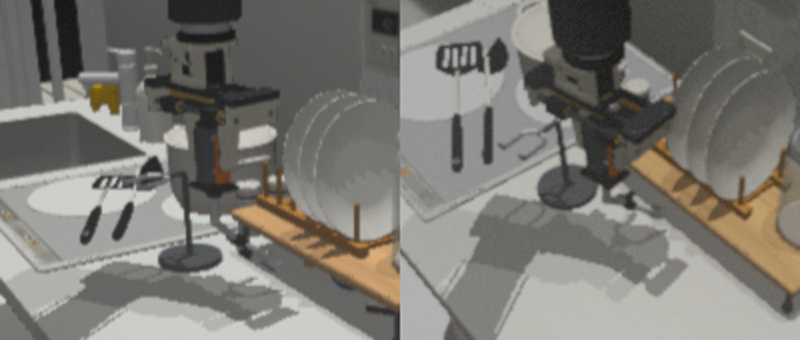

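```bash
python3 -m handwheel '[[[0.048,0,0,0.015,0],[0.048,0,0,0.029,0],[0.048,0,0.008,0.035,0],[0.048,0,0.016,0.039,0],[0.048,0,0.024,0.0435,0],[0.048,0,0.032,0.048,0],[0.048,0,0.039,0.053,0],[0.048,0,0.046,0.0585,0],[0.048,0,0.046,0.0585,0]]]' 20
python3 - <<'E'
from h import *
s=arm.get_state();print(s["eef_pos"],s["ee_rot"],s["q"],s["force"],s["moment"])
a=grab_frame("side")[130:260,150:310];b=grab_frame("scene")[130:260,150:310]
cv2.imwrite("pics/s6.png",cv2.resize(cv2.hconcat([a,b]),(800,325),interpolation=2))
E
```

```text
t: 6.95
eef_pos: [0.4541, 0.0856, 0.1417]
ee_rot: [3.139, -0.0, -1.37]
force: [-1.9, -0.7, -0.1]
width: 0.0484
[0.4541 0.0856 0.1417] [ 3.1392 -0.0002 -1.3699] [ 0.6136  0.0845 -0.5597 -0.0009 -0.9289  1.1586] [-1.9311 -0.7346 -0.0679] [-0.3362  0.9399  0.0011]
```

View pics/s6.png

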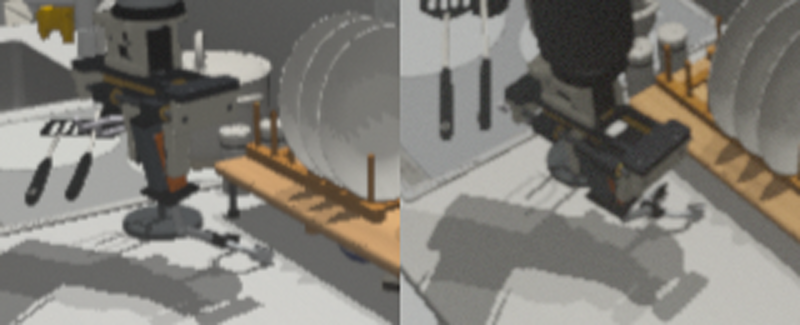

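```bash
python3 -m handwheel '[[[0.048,0,0.007,0.006,0],[0.048,0,0.0135,0.012,0],[0.048,0,0.02,0.0185,0],[0.048,0,0.026,0.025,0],[0.048,0,0.032,0.032,0],[0.048,0,0.037,0.039,0],[0.048,0,0.0435,0.048,0],[0.048,0,0.05,0.057,0],[0.048,0,0.05,0.057,0],[0.048,0,0.05,0.057,0]]]' 20
python3 - <<'E'
from h import *
s=arm.get_state();print(s["eef_pos"],s["ee_rot"],s["q"],s["force"],s["moment"])
A=grab_frame("side");B=grab_frame("scene");cv2.imwrite("pics/side7.png",A);cv2.imwrite("pics/scene7.png",B)
a=A[140:270,150:310];b=B[130:260,150:310]
cv2.imwrite("pics/s7.png",cv2.resize(cv2.hconcat([a,b]),(800,325),interpolation=2))
cv2.imwrite("pics/w7.png",grab_frame("wrist"))
E
```

```text
t: 7.88
eef_pos: [0.4064, 0.076, 0.0849]
ee_rot: [3.14, -0.001, -1.369]
force: [-0.4, 0.4, -2.2]
width: 0.0483
[0.4064 0.076  0.0849] [ 3.1398 -0.0009 -1.369 ] [ 0.6672  0.0786 -0.731  -0.     -0.7633  1.1055] [-0.3614  0.4486 -2.2069] [-0.1203  0.046   0.0238]
```

View pics/s7.png

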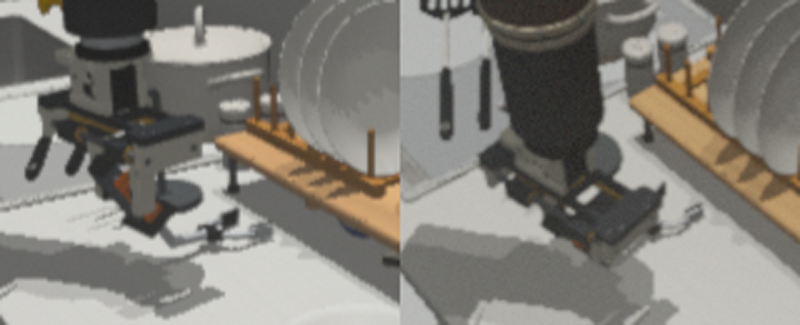

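View pics/w7.png

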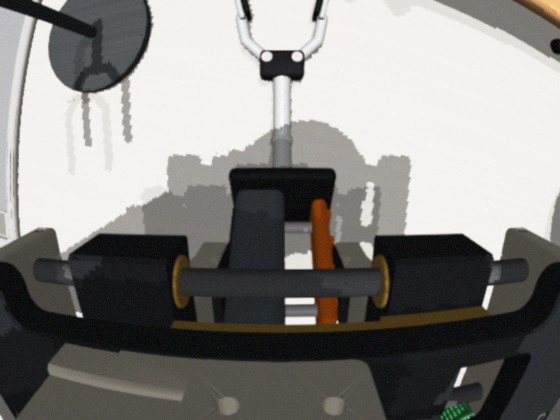

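Run:
```python
from h import *
A=cv2.imread("pics/side7.png");cv2.imwrite("pics/s7z.png",cv2.resize(A[200:250,190:270],(800,500),interpolation=cv2.INTER_CUBIC))
W=cv2.imread("pics/w7.png");cv2.imwrite("pics/w7z.png",cv2.resize(W[0:190,200:360],(640,760)[::1],interpolation=cv2.INTER_CUBIC)[:600])
```

```text
(no output)
```

View pics/s7z.png

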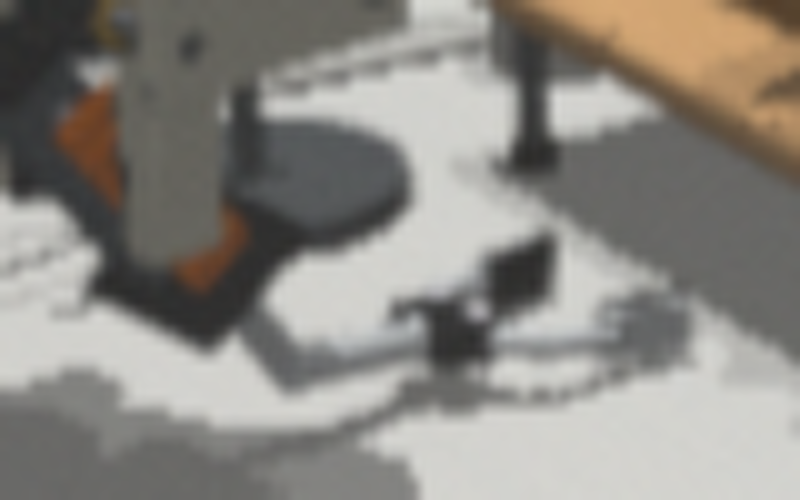

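View pics/w7z.png

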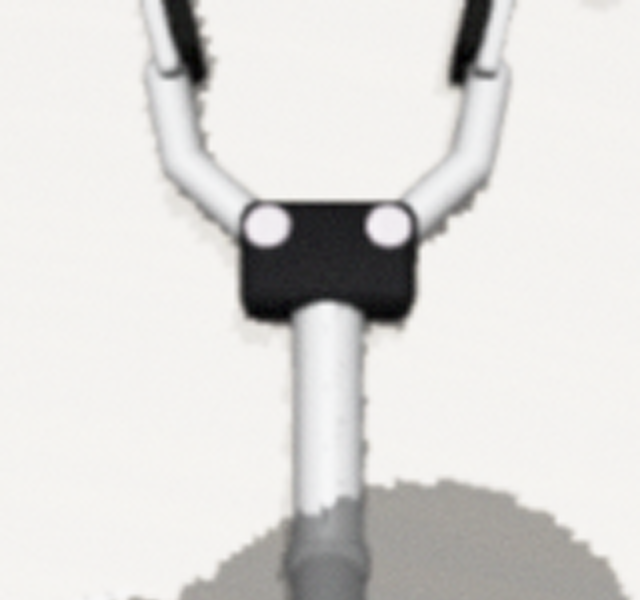

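Run:
```python
from h import *
s=(np.array([.4064,.076,.0849]),[3.14,-.001,-1.369])
for k,a,b in(("block",(235.6,232.8),(281.7,65)),("bend",(218.8,236.5),(281.7,140))):
    X,r=tri(("side",*a),("wrist",*b,s));print(k,X*1e3,np.array(r)*1e3)
u=np.array([.98,.2])
for z in(.012,.02,.03):print("pad",z,plane("side",255.2,232.5,z)*1e3)
# predicted positions for lean
g=np.array([.4064,.076]);zg=.0849+.019
for a in(30,34,36,38,42):
    t=np.radians(a);R=np.array([[np.cos(t),np.sin(t)],[-np.sin(t),np.cos(t)]]).T
    f=lambda x,z:R@np.array([x,z-.003])
    R=np.array([[np.cos(t),-np.sin(t)],[np.sin(t),np.cos(t)]])
    for nm,x,z in(("bend",0,-.097),("jaws",.08,-.169),("block",.034,-.128)):
        p=R@np.array([x,z-.003]);print(a,nm,(g+u*p[0])*1e3,(zg+p[1])*1e3)
```

```text
block [518.6726  96.9376  16.1079] [2.9237 2.9237]
bend [464.8808  87.4391  22.4876] [0.2664 0.2664]
pad 0.012 [573.6642  75.7834  12.    ]
pad 0.02 [564.9951  60.0367  20.    ]
pad 0.03 [554.1588  40.3533  30.    ]
30 bend [455.4  86. ] 17.297459621556126
30 jaws [558.5764 107.0564] -5.05636945092347
30 block [499.446  94.989] 7.450672104238526
34 bend [461.2009  87.1839] 20.996242744495838
34 jaws [565.6541 108.5008] 6.040969798192589
34 block [505.8127  96.2883] 14.308636713294936
36 bend [464.003   87.7557] 22.99830056250525
36 jaws [568.904  109.1641] 11.771897150906888
36 block [508.8163  96.9013] 17.903472314825976
38 bend [466.7348  88.3132] 25.09892463932781
38 jaws [571.9559 109.7869] 17.6150684056965
38 block [511.6951  97.4888] 21.603081438591826
42 bend [471.9748  89.3826] 29.585517452260582
42 jaws [577.4512 110.9084] 29.609538526596854
42 block [517.0646  98.5846] 29.298468478662535
```

```bash
python3 -m handwheel '[[[0.048,0,0,-0.005,0],[0.048,0,0,-0.005,0],[0.048,-0.001,-0.01,-0.005,0],[0.048,-0.002,-0.022,-0.005,0],[0.048,-0.002,-0.034,-0.005,0],[0.048,-0.002,-0.046,-0.005,0],[0.048,-0.002,-0.055,-0.005,0],[0.048,-0.002,-0.06,-0.005,0],[0.048,-0.002,-0.06,-0.005,0]]]' 20
python3 - <<'E'
from h import *
s=arm.get_state();print(s["eef_pos"],s["ee_rot"],s["force"],s["moment"])
A=grab_frame("side");cv2.imwrite("pics/side8.png",A)
cv2.imwrite("pics/s8z.png",cv2.resize(A[190:260,210:322],(800,500),interpolation=cv2.INTER_CUBIC))
E
```

```text
t: 8.78
eef_pos: [0.467, 0.0907, 0.0902]
ee_rot: [3.141, -0.0, -1.37]
force: [0.8, -0.1, -1.8]
width: 0.0482
[0.467  0.0907 0.0902] [ 3.1411 -0.0005 -1.3698] [ 0.7746 -0.0868 -1.8194] [-0.1935  0.0295  0.0062]
```

View pics/s8z.png

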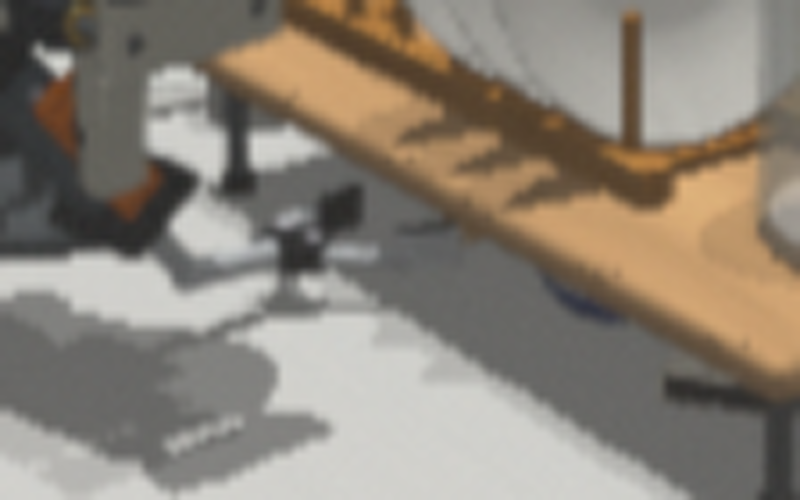

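```bash
python3 -m handwheel '[[[0.048,0,-0.01,0,0],[0.048,0,-0.02,0,0],[0.048,0,-0.03,0,0],[0.048,0,-0.04,0,0],[0.048,0,-0.046,0,0],[0.048,0,-0.046,0,0],[0.048,0,-0.046,0,0]]]' 20
python3 - <<'E'
from h import *
s=arm.get_state();print(s["eef_pos"],s["ee_rot"],s["force"],s["moment"])
A=grab_frame("side");cv2.imwrite("pics/side9.png",A)
cv2.imwrite("pics/s9z.png",cv2.resize(A[190:260,210:322],(800,500),interpolation=cv2.INTER_CUBIC))
cv2.imwrite("pics/w9.png",grab_frame("wrist"))
E
```

```text
t: 9.42
eef_pos: [0.5111, 0.0994, 0.0897]
ee_rot: [3.14, -0.001, -1.371]
force: [-0.2, -0.3, -2.5]
width: 0.0481
[0.5111 0.0994 0.0897] [ 3.1397 -0.0006 -1.3705] [-0.1889 -0.2738 -2.4982] [-0.1212  0.1491 -0.0254]
```

View pics/s9z.png

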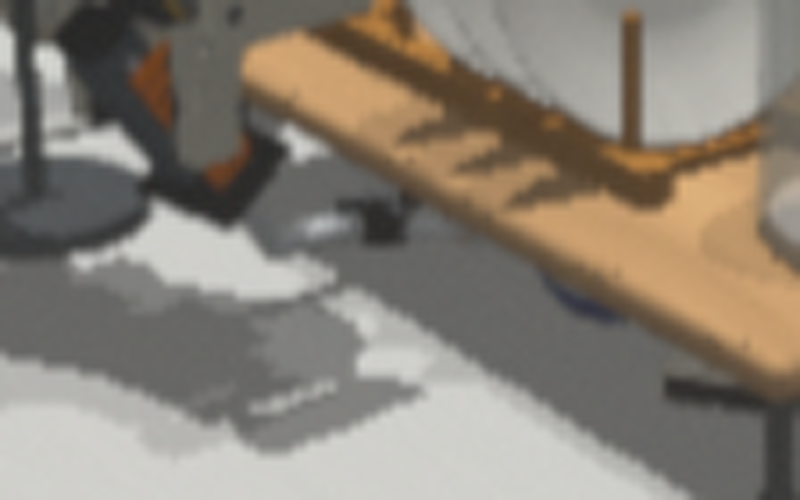

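View pics/w9.png

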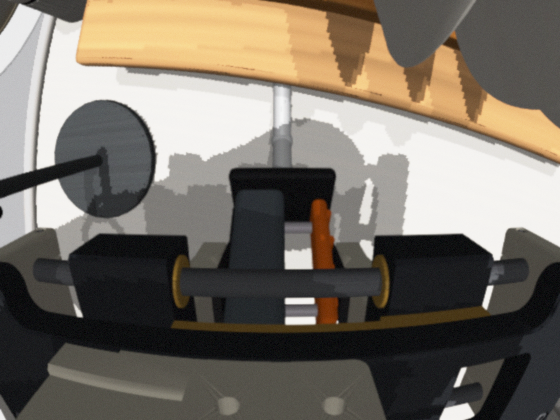

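```bash
python3 -m handwheel '[[[0.046,0,0,0,0],[0.044,0,0,0,0],[0.042,0,0,0,0],[0.04,0,0,0,0],[0.038,0,0,0,0],[0.038,0,0,0,0],[0.038,0,0,0,0],[0.038,0,0,0,0],[0.038,0,0,0,0],[0.038,0,0,0,0]]]' 25;  python3 - <<'E'
from h import *
s=arm.get_state();print(s["eef_pos"],s["ee_rot"],s["force"],s["moment"])
A=grab_frame("side");cv2.imwrite("pics/side10.png",A)
cv2.imwrite("pics/s10z.png",cv2.resize(A[190:260,210:322],(800,500),interpolation=cv2.INTER_CUBIC))
E
```

```text
t: 10.35
eef_pos: [0.5106, 0.0993, 0.0899]
ee_rot: [3.14, -0.001, -1.37]
force: [-0.0, 0.5, -1.0]
width: 0.0413
[0.5106 0.0993 0.0899] [ 3.1398 -0.0005 -1.3702] [-0.0402  0.541  -0.9573] [-0.0464  0.2493  0.0605]
```

View pics/s10z.png

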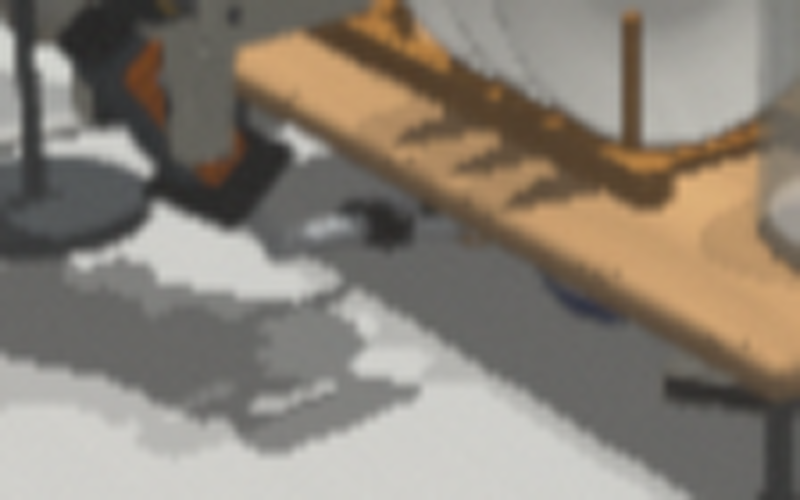

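```bash
python3 -m handwheel '[[[0.036,0,0,0,0],[0.036,0,0,-0.002,0],[0.036,0,0,-0.005,0],[0.036,0,0.004,-0.006,0],[0.036,0,0.012,-0.006,0],[0.036,0,0.022,-0.006,0],[0.036,0,0.032,-0.006,0],[0.036,0,0.042,-0.006,0],[0.036,0,0.042,-0.006,0]]]' 25;  python3 - <<'E'
from h import *
s=arm.get_state();print(s["eef_pos"],s["ee_rot"],s["force"],s["moment"])
A=grab_frame("side");cv2.imwrite("pics/side11.png",A)
cv2.imwrite("pics/s11z.png",cv2.resize(A[190:260,210:322],(800,500),interpolation=cv2.INTER_CUBIC))
E
```

```text
t: 11.15
eef_pos: [0.4667, 0.09, 0.0959]
ee_rot: [3.138, -0.0, -1.37]
force: [-0.0, -0.3, -1.9]
width: 0.0411
[0.4667 0.09   0.0959] [ 3.1385 -0.0004 -1.3704] [-0.0493 -0.2503 -1.8722] [-0.2171  0.2142 -0.0319]
```

View pics/s11z.png

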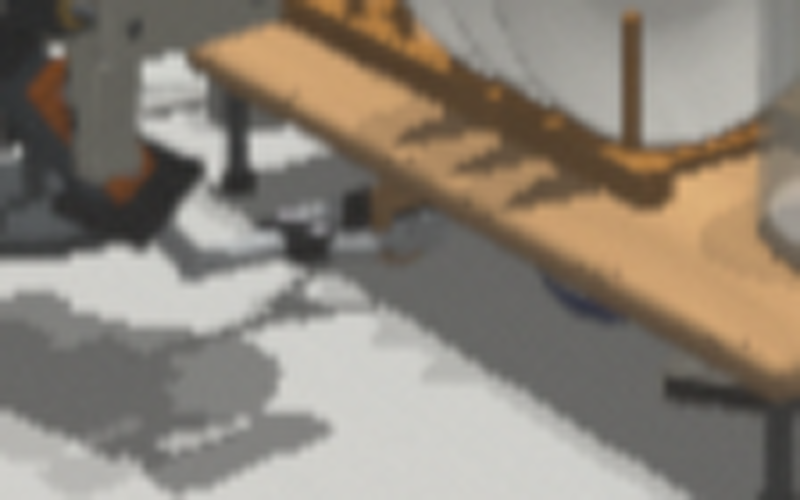

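```bash
python3 -m handwheel '[[[0.036,0,0.008,0,0],[0.036,0,0.018,0,0],[0.036,0,0.028,0,0],[0.036,0,0.038,0,0],[0.036,0,0.048,0,0],[0.036,0,0.056,0,0],[0.036,0,0.062,0,0],[0.036,0,0.062,0,0],[0.036,0,0.062,0,0],[0.036,0,0.062,0,0]]]' 25;  python3 - <<'E'
from h import *
s=arm.get_state();print(s["eef_pos"],s["ee_rot"],s["force"],s["moment"],s["q"])
A=grab_frame("side");cv2.imwrite("pics/side12.png",A)
cv2.imwrite("pics/s12z.png",cv2.resize(A[190:260,180:292],(800,500),interpolation=cv2.INTER_CUBIC))
cv2.imwrite("pics/w12.png",grab_frame("wrist"))
E
```

```text
t: 12.03
eef_pos: [0.4079, 0.0785, 0.0966]
ee_rot: [3.141, -0.0, -1.369]
force: [0.4, 0.5, -2.3]
width: 0.0414
[0.4079 0.0785 0.0966] [ 3.1405 -0.0001 -1.3694] [ 0.401   0.4699 -2.3144] [-0.1539  0.0942  0.0758] [ 0.6699  0.063  -0.7125 -0.0005 -0.7963  1.1027]
```

View pics/s12z.png

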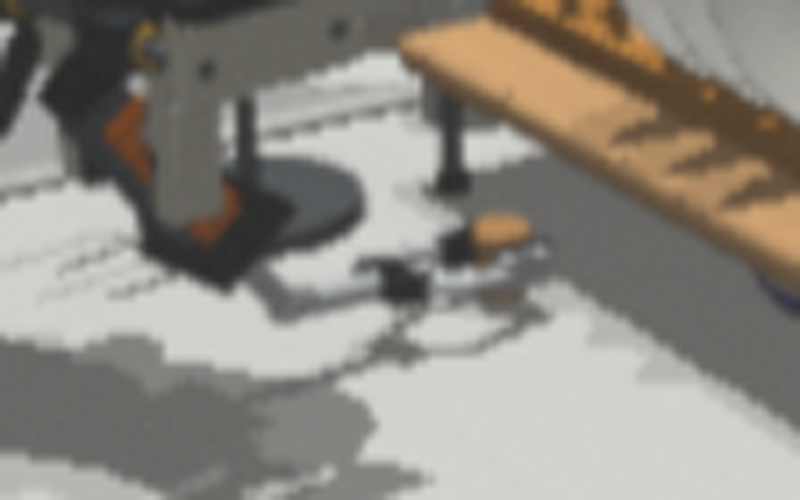

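View pics/w12.png

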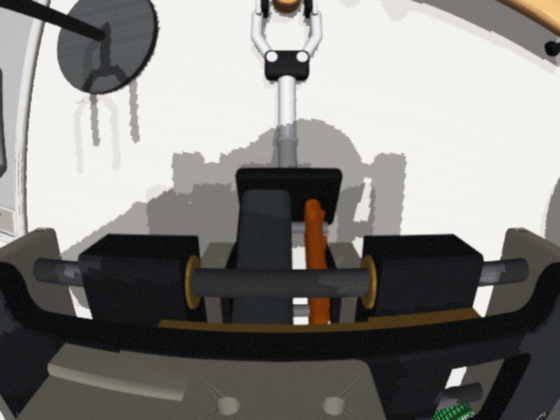

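```bash
python3 -m handwheel '[[[0.036,0,0,0.003,0],[0.036,0,0,0.006,0],[0.036,0,0,0.007,0],[0.036,0,0,0.007,0]]]' 25; python3 -m handwheel '[[[0.046,0,0,0,0],[0.047,0,0,0,0],[0.047,0,0,0,0],[0.047,0,0,0,0]]]' 15;  python3 - <<'E'
from h import *
A=grab_frame("side");cv2.imwrite("pics/side13.png",A)
cv2.imwrite("pics/s13z.png",cv2.resize(A[190:260,180:292],(800,500),interpolation=cv2.INTER_CUBIC))
E
```

```text
t: 12.47
eef_pos: [0.408, 0.0785, 0.0891]
ee_rot: [3.14, -0.001, -1.37]
force: [-0.3, 0.1, -1.5]
width: 0.0417
t: 12.8
eef_pos: [0.4079, 0.0784, 0.0891]
ee_rot: [3.14, -0.001, -1.37]
force: [-0.7, -0.7, -2.0]
width: 0.0472
```

View pics/s13z.png

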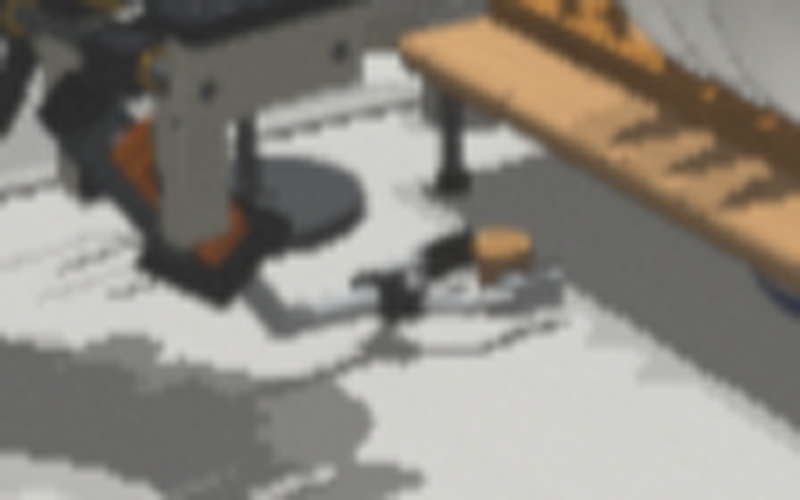

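```bash
python3 -m handwheel '[[[0.047,0,0,0,0],[0.047,0,0,0,0],[0.047,0,0,0,0],[0.047,0,0,0,0],[0.047,0,-0.002,-0.004,0],[0.047,0,-0.005,-0.008,0],[0.047,0,-0.0075,-0.012,0],[0.047,0,-0.0105,-0.016,0],[0.047,0,-0.0105,-0.016,0],[0.047,0,-0.0105,-0.016,0]]]' 3;  python3 - <<'E'
from h import *
A=grab_frame("side");cv2.imwrite("pics/side14.png",A)
cv2.imwrite("pics/s14z.png",cv2.resize(A[190:260,180:292],(800,500),interpolation=cv2.INTER_CUBIC))
E
```

```text
t: 13.68
eef_pos: [0.4186, 0.0807, 0.1053]
ee_rot: [3.14, -0.0, -1.37]
force: [0.6, -0.0, -1.9]
width: 0.0501
```

View pics/s14z.png

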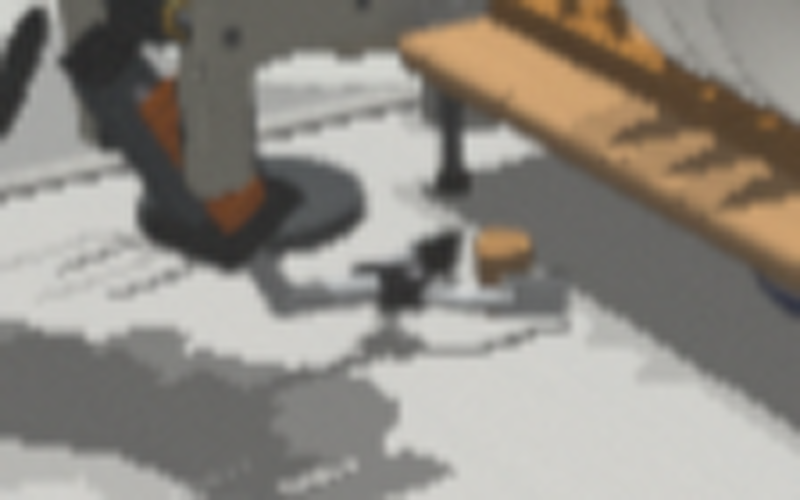

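```bash
python3 -m handwheel '[[[0.047,0,-0.005,-0.007,0],[0.047,0,-0.01,-0.0135,0],[0.047,0,-0.016,-0.02,0],[0.047,0,-0.021,-0.0255,0],[0.047,0,-0.027,-0.031,0],[0.047,0,-0.0335,-0.0365,0],[0.047,0,-0.0335,-0.0365,0],[0.047,0,-0.0335,-0.0365,0],[0.047,0,-0.0335,-0.0365,0]]]' 3;  python3 - <<'E'
from h import *
A=grab_frame("side");cv2.imwrite("pics/side15.png",A)
B=grab_frame("wrist");cv2.imwrite("pics/w15.png",B)
s=arm.get_state();print(s["eef_pos"])
cv2.imwrite("pics/s15z.png",cv2.resize(A[180:260,172:300],(800,500),interpolation=cv2.INTER_CUBIC))
E
```

```text
t: 14.48
eef_pos: [0.4507, 0.087, 0.1411]
ee_rot: [3.139, -0.001, -1.37]
force: [-0.1, 0.1, -2.6]
width: 0.0502
[0.4506 0.0869 0.1411]
```

View pics/s15z.png

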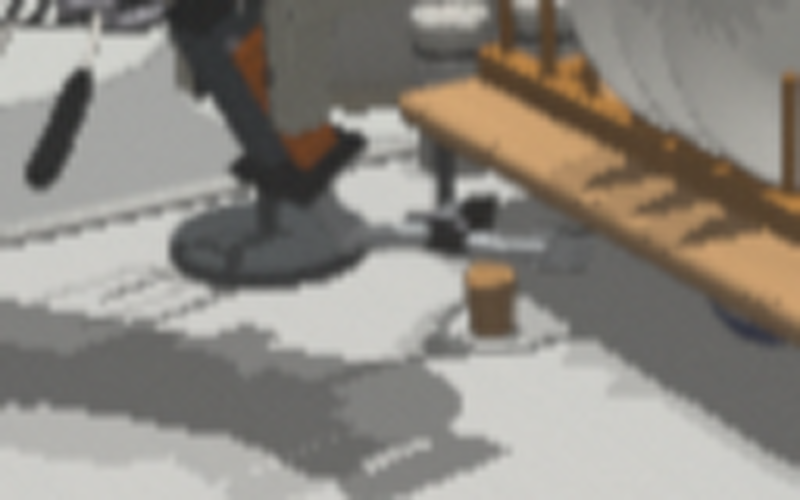

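View pics/w15.png

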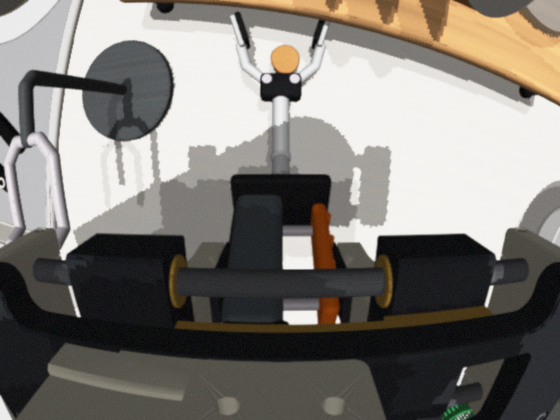

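Run:
```python
from h import *
s=(np.array([.4506,.0869,.1411]),[3.139,-.001,-1.370])
W=cv2.imread("pics/w15.png");cv2.imwrite("pics/w15z.png",cv2.resize(W[0:190,180:380],(800,760),interpolation=cv2.INTER_CUBIC)[:600])
sd=lambda x,y:(172+x/6.25-.4,180+y/6.25-.4)
for k,a,b in(("block",sd(447,232),(281,86)),("corktop",sd(491,273),(285.5,58))):
    X,r=tri(("side",*a),("wrist",*b,s));print(k,X*1e3,np.array(r)*1e3)
print("cork top w",plane("wrist",285.5,58,.031,s),"side",plane("side",*sd(491,273),.031))
u=np.array([.98,.2]);g=s[0][:2];zg=s[0][2]+.019
for a in(24,28,32,36):
    t=np.radians(a);R=np.array([[np.cos(t),-np.sin(t)],[np.sin(t),np.cos(t)]])
    for nm,x,z in(("block",.0485,-.1405),("tip",.0904,-.178)):
        p=R@np.array([x,z-.003]);X=np.r_[g+u*p[0],zg+p[1]];print(a,nm,X*1e3,proj("wrist",X,s),proj("side",X))
```

```text
block [549.5403 105.5239  55.6664] [2.585 2.585]
corktop [574.9534 108.0189  28.7528] [0.7081 0.7081]
cork top w [0.5738 0.1082 0.031 ] side [0.5732 0.1033 0.031 ]
24 block [551.2202 107.4347  48.733 ] [280.9742  81.7272] [242.5197 218.7623]
24 tip [603.6798 118.1408  31.5173] [280.8777  22.3169] [256.7635 219.235 ]
28 block [558.5883 108.9384  56.1664] [280.9997  70.6123] [244.4399 215.6483]
28 tip [612.097  119.8586  42.7267] [280.9084   8.4861] [258.8461 214.9233]
32 block [565.4303 110.3347  64.1062] [281.0288  59.5103] [246.2046 212.4286]
32 tip [619.7274 121.4158  54.508 ] [280.9436  -5.4941] [260.7165 210.51  ]
36 block [571.7128 111.6169  72.5136] [281.0619  48.423 ] [247.8078 209.1154]
36 tip [626.5338 122.8049  66.8037] [280.9838 -19.6442] [262.3689 206.0099]
```

View pics/w15z.png

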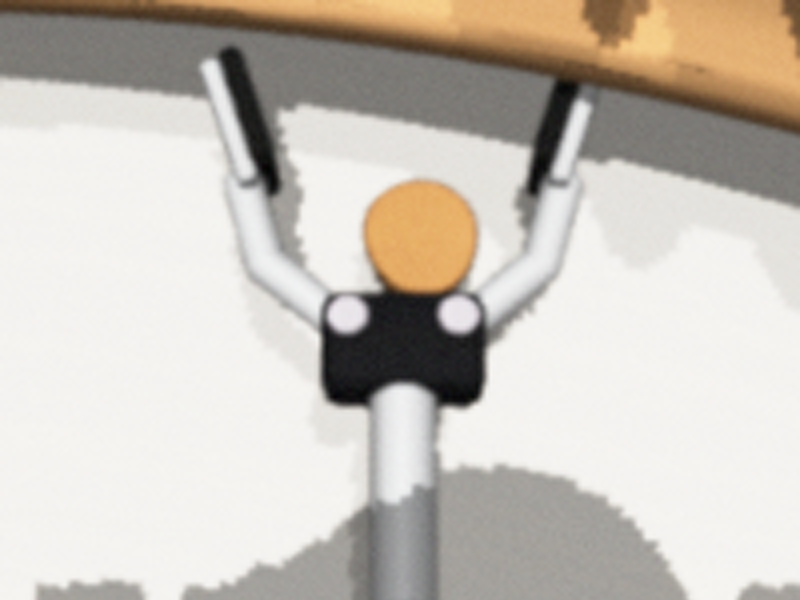

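```bash
python3 -m handwheel '[[[0.048,0,0,0,0],[0.048,0,0,0,0],[0.048,0,0,0,0],[0.048,0.002,0.007,0,0],[0.048,0.004,0.014,0,0],[0.048,0.005,0.02,0,0],[0.048,0.005,0.02,0,0],[0.048,0.005,0.02,0.006,0],[0.048,0.005,0.02,0.012,0],[0.048,0.005,0.02,0.018,0],[0.048,0.005,0.02,0.018,0]]]' 15;  python3 - <<'E'
from h import *
A=grab_frame("side");cv2.imwrite("pics/side16.png",A)
B=grab_frame("wrist");cv2.imwrite("pics/w16.png",B)
s=arm.get_state();print(s["eef_pos"],s["moment"])
a=cv2.resize(A[180:260,172:272],(500,400),interpolation=cv2.INTER_CUBIC);b=cv2.resize(B[0:160,200:320],(300,400),interpolation=cv2.INTER_CUBIC)
cv2.imwrite("pics/s16z.png",cv2.hconcat([a,b]))
E
```

```text
t: 15.5
eef_pos: [0.4312, 0.0776, 0.1216]
ee_rot: [3.137, -0.001, -1.37]
force: [-0.6, 0.1, -3.1]
width: 0.0485
[0.4318 0.0779 0.1226] [-0.0919  0.039  -0.0372]
```

View pics/s16z.png

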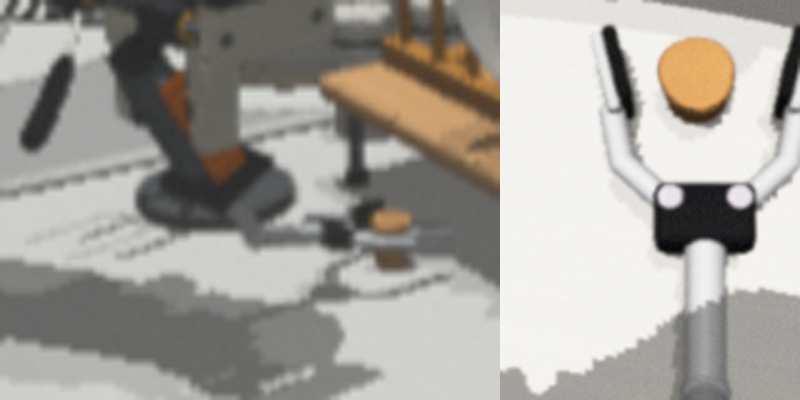

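```bash
python3 -m handwheel '[[[0.046,0,0,0.002,0],[0.044,0,0,0.002,0],[0.042,0,0,0.002,0],[0.04,0,0,0.002,0],[0.036,0,0,0.002,0],[0.036,0,0,0.002,0],[0.036,0,0,0.002,0],[0.036,0,0,0.002,0],[0.036,0,0,0.002,0],[0.036,0,0,-0.01,0],[0.036,0,0,-0.025,0],[0.036,0,0,-0.025,0]]]' 28;  python3 - <<'E'
from h import *
A=grab_frame("side");cv2.imwrite("pics/side17.png",A)
B=grab_frame("wrist");cv2.imwrite("pics/w17.png",B)
s=arm.get_state();print(s["eef_pos"],s["moment"],s["q"])
a=cv2.resize(A[180:260,172:272],(500,400),interpolation=cv2.INTER_CUBIC);b=cv2.resize(B[0:160,200:320],(300,400),interpolation=cv2.INTER_CUBIC)
cv2.imwrite("pics/s17z.png",cv2.hconcat([a,b]))
E
```

```text
t: 16.6
eef_pos: [0.4334, 0.0786, 0.1499]
ee_rot: [3.141, -0.001, -1.369]
force: [2.0, 0.6, -1.3]
width: 0.0409
[0.4321 0.0782 0.1477] [-0.1123  0.1262  0.0116] [ 0.6303  0.0372 -0.5955 -0.0008 -0.9408  1.1415]
```

View pics/s17z.png

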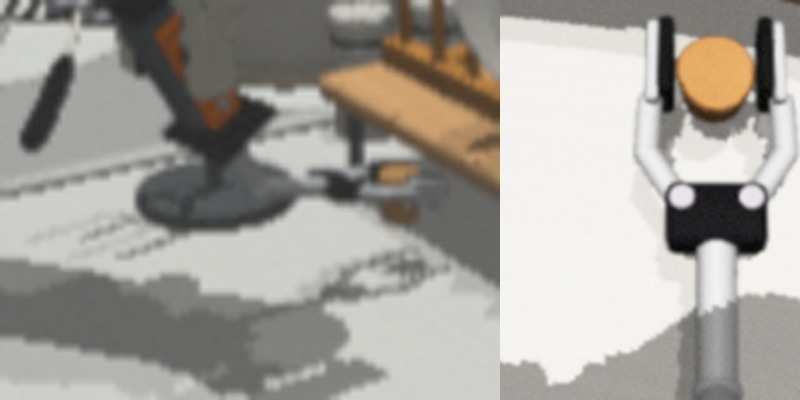

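```bash
python3 -m handwheel '[[[0.036,0,0.004,-0.015,0],[0.036,0,0.008,-0.03,0],[0.036,0,0.012,-0.045,0],[0.036,0.01,0.016,-0.047,4],[0.036,0.025,0.02,-0.047,9],[0.036,0.04,0.022,-0.047,15],[0.036,0.055,0.024,-0.047,21],[0.036,0.07,0.026,-0.047,27],[0.036,0.085,0.028,-0.047,33],[0.036,0.1,0.03,-0.047,39],[0.036,0.115,0.032,-0.047,45],[0.036,0.13,0.033,-0.047,51],[0.036,0.145,0.034,-0.047,57],[0.036,0.16,0.035,-0.047,63],[0.036,0.175,0.036,-0.047,69],[0.036,0.19,0.037,-0.047,75],[0.036,0.205,0.038,-0.047,81],[0.036,0.218,0.039,-0.047,86],[0.036,0.2227,0.0393,-0.047,86.5],[0.036,0.2227,0.0393,-0.047,86.5]]]' 28;  python3 - <<'E'
from h import *
A=grab_frame("side");cv2.imwrite("pics/side18.png",A)
B=grab_frame("wrist");cv2.imwrite("pics/w18.png",B);cv2.imwrite("pics/sc18.png",grab_frame("scene"))
s=arm.get_state();print(s["eef_pos"],s["ee_rot"],s["moment"],s["q"],s["width"])
a=cv2.resize(A[190:320,220:360],(430,400),interpolation=cv2.INTER_CUBIC);b=cv2.resize(B[0:200,200:360],(320,400),interpolation=cv2.INTER_CUBIC)
cv2.imwrite("pics/s18z.png",cv2.hconcat([a,b]))
E
```

```text
t: 18.37
eef_pos: [0.4376, -0.1485, 0.1938]
ee_rot: [3.141, -0.004, -2.88]
force: [0.1, 0.4, -2.1]
width: 0.0407
[ 0.4378 -0.1475  0.1945] [-3.1416 -0.0034 -2.8782] [0.0297 0.048  0.0218] [ 0.1037  0.0292 -0.4843  0.0006 -1.0606  0.1594] 0.040953621911481504
```

View pics/s18z.png

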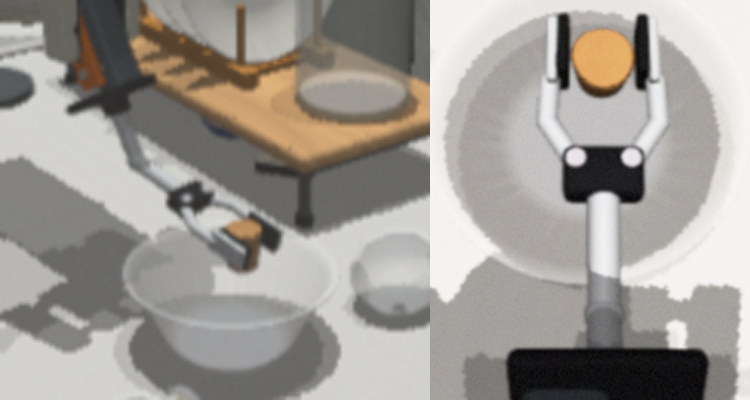

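View pics/sc18.png

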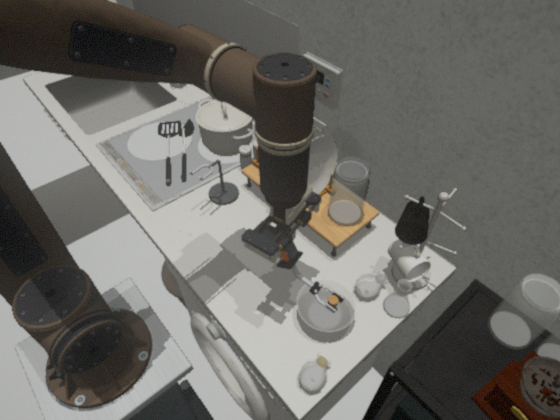

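Run:
```python
from h import *
s=(np.array([.4378,-.1475,.1945]),[-3.1416,-.0034,-2.8782])
X,r=tri(("side",299.1,264.5),("wrist",286.2,27,s),("scene",334,299));print(X,r)
sd=lambda x,y:(220+x/3.07-.4,190+y/3.07-.4);wr=lambda x,y:(200+(x-430)/2,y/2)
for k,a,b in(("block",sd(190,198),wr(603,175)),("bend",sd(135,158),wr(604,315))):
    Y,r=tri(("side",*a),("wrist",*b,s));print(k,Y,r)
# rim overlay in wrist
im=cv2.resize(cv2.imread("pics/w18.png"),None,fx=2,fy=2)
for c,col in(((.473,-.271),(0,0,255)),((.470,-.272),(255,0,0))):
  for rr,z in((.0745,.062),(.042,.005)):
    P=np.array([proj("wrist",[c[0]+rr*np.cos(t),c[1]+rr*np.sin(t),z],s) for t in np.linspace(0,6.28,60)])
    cv2.polylines(im,[np.round(P*2).astype(int)],True,col,1)
cv2.imwrite("pics/w18o.png",im[:460,360:840])
```

```text
[ 0.4733 -0.2898  0.1011] [np.float64(0.0008518906050368396), np.float64(0.0012872572616648562), np.float64(0.0015073345504523755)]
block [ 0.4598 -0.2423  0.108 ] [np.float64(0.0008826408705508485), np.float64(0.0008826408705508883)]
bend [ 0.4458 -0.1926  0.1229] [np.float64(0.0003017909555771516), np.float64(0.00030179095557703945)]
```

View pics/w18o.png

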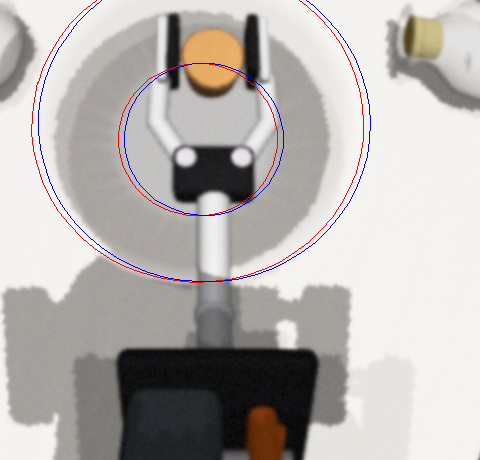

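```bash
python3 -m handwheel '[[[0.036,0,0.006,0.008,0],[0.036,0,0.006,0.018,0],[0.036,0,0.006,0.028,0],[0.036,0,0.006,0.038,0],[0.036,0,0.006,0.044,0],[0.036,0,0.006,0.048,0],[0.036,0,0.006,0.048,0],[0.036,0,0.006,0.048,0]]]' 28;  python3 - <<'E'
from h import *
A=grab_frame("side");cv2.imwrite("pics/side19.png",A)
B=grab_frame("wrist");cv2.imwrite("pics/w19.png",B)
s=arm.get_state();print(s["eef_pos"],s["moment"],s["width"])
a=cv2.resize(A[190:320,220:360],(430,400),interpolation=cv2.INTER_CUBIC);b=cv2.resize(B[0:200,200:360],(320,400),interpolation=cv2.INTER_CUBIC)
cv2.imwrite("pics/s19z.png",cv2.hconcat([a,b]))
E
```

```text
t: 19.18
eef_pos: [0.4361, -0.1417, 0.1463]
ee_rot: [-3.141, -0.004, -2.878]
force: [0.2, 0.4, -2.3]
width: 0.041
[ 0.4364 -0.1417  0.1468] [0.0523 0.0168 0.008 ] 0.04113768190153495
```

View pics/s19z.png

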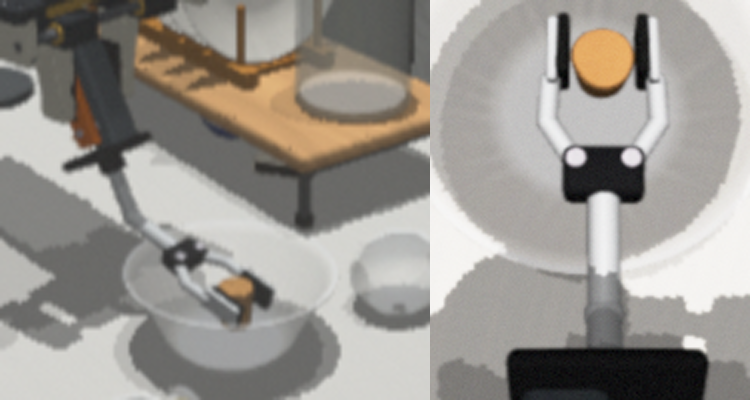

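```bash
python3 -m handwheel '[[[0.042,0,0,0,0],[0.044,0,0,0,0],[0.046,0,0,0,0],[0.048,0,0,0,0],[0.048,0,0,0,0],[0.048,0,0,0,0],[0.048,0,0,0,0],[0.048,0,0,0,0]]]' 15;  python3 - <<'E'
from h import *
A=grab_frame("side");B=grab_frame("wrist")
a=cv2.resize(A[190:320,220:360],(430,400),interpolation=cv2.INTER_CUBIC);b=cv2.resize(B[0:200,200:360],(320,400),interpolation=cv2.INTER_CUBIC)
cv2.imwrite("pics/s20z.png",cv2.hconcat([a,b]))
E
```

```text
t: 19.95
eef_pos: [0.4364, -0.1417, 0.1468]
ee_rot: [-3.141, -0.003, -2.878]
force: [-0.3, 0.6, -1.8]
width: 0.0482
```

View pics/s20z.png

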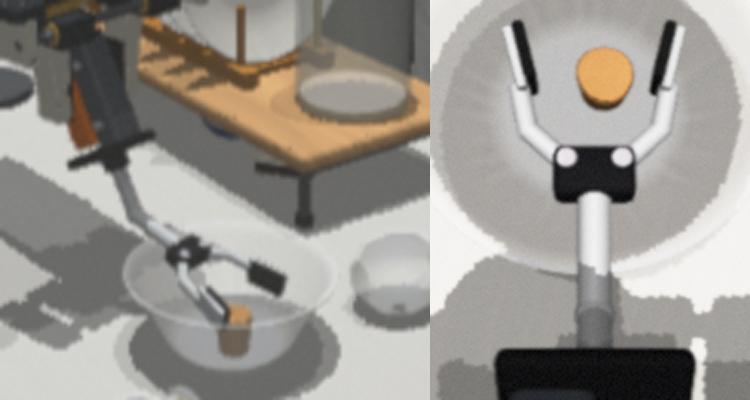

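```bash
python3 -m handwheel '[[[0.048,0,0,-0.01,0],[0.048,0,0,-0.025,0],[0.048,0,0,-0.045,0],[0.048,0,0,-0.065,0],[0.048,0,0,-0.08,0],[0.048,0,0,-0.085,0],[0.048,-0.006,0.02,-0.085,0],[0.048,-0.012,0.04,-0.085,0],[0.048,-0.018,0.06,-0.085,0],[0.048,-0.024,0.08,-0.085,0],[0.048,-0.03,0.1,-0.085,0],[0.048,-0.036,0.12,-0.075,0],[0.048,-0.04,0.136,-0.06,0],[0.048,-0.04,0.136,-0.045,0],[0.048,-0.04,0.136,-0.04,0],[0.048,-0.04,0.136,-0.04,0]]]' 15; python3 -m handwheel '[[[0.047,0,0,0,0],[0.047,0,0,0,0],[0.047,0,0,0,0],[0.047,0,0,-0.015,0],[0.047,0,0,-0.015,0],[0.047,0,0,0.0,0],[0.047,0,0,0,0],[0.047,0,0,-0.015,0],[0.047,0,0,-0.015,0],[0.047,0,0,0,0],[0.047,0,0,0,0],[0.047,0,0,0,0]]]' 3
python3 - <<'E'
from h import *
A=grab_frame("side");B=grab_frame("wrist");cv2.imwrite("pics/side21.png",A);cv2.imwrite("pics/w21.png",B)
s=arm.get_state();print(s["eef_pos"],s["moment"],s["width"])
a=cv2.resize(A[150:320,200:360],(376,400),interpolation=cv2.INTER_CUBIC);b=cv2.resize(B[0:200,200:360],(320,400),interpolation=cv2.INTER_CUBIC)
cv2.imwrite("pics/s21z.png",cv2.hconcat([a,b]))
E
```

```text
t: 21.38
eef_pos: [0.4385, -0.0003, 0.185]
ee_rot: [-3.141, -0.006, -2.878]
force: [0.5, -0.9, -1.5]
width: 0.0481
t: 22.38
eef_pos: [0.4379, -0.0006, 0.1845]
ee_rot: [-3.141, -0.008, -2.878]
force: [-0.9, -0.4, -2.0]
width: 0.05
[ 0.4386 -0.0004  0.1853] [0.0251 0.0058 0.0287] 0.050071349256206814
```

View pics/s21z.png

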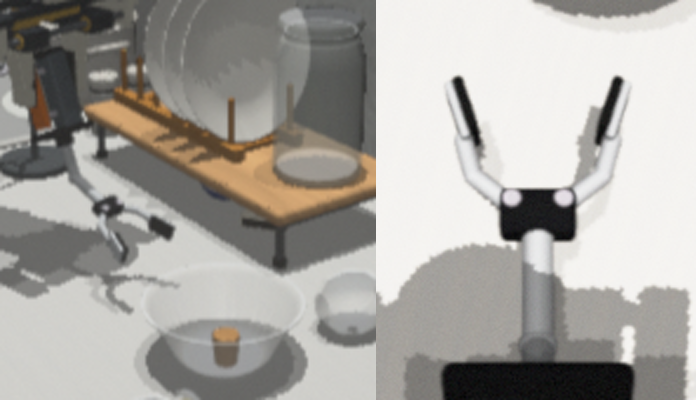

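```bash
python3 -m handwheel '[[[0.047,0,0,0,0],[0.047,0,0,-0.02,0],[0.047,0,0,-0.02,0],[0.047,0,0,0.0,0],[0.047,0,0,0,0],[0.047,0,0,-0.02,0],[0.047,0,0,-0.02,0],[0.047,0,0,0,0],[0.047,0,0,0,0],[0.047,0,0,-0.02,0],[0.047,0,0,-0.02,0],[0.047,0,0,0,0],[0.047,0,0,0,0],[0.047,0,0,-0.02,0],[0.047,0,0,-0.02,0],[0.047,0,0,0,0],[0.047,0,0,0,0],[0.047,0,0,0,0]]]' 3
python3 - <<'E'
from h import *
A=grab_frame("side");B=grab_frame("wrist");cv2.imwrite("pics/side22.png",A);cv2.imwrite("pics/w22.png",B)
s=arm.get_state();print(s["eef_pos"],s["moment"],s["width"])
a=cv2.resize(A[150:320,200:360],(376,400),interpolation=cv2.INTER_CUBIC);b=cv2.resize(B[0:200,200:360],(320,400),interpolation=cv2.INTER_CUBIC)
cv2.imwrite("pics/s22z.png",cv2.hconcat([a,b]))
S=(s["eef_pos"],s["ee_rot"]);y=s["ee_rot"][2];u=np.array([-np.sin(y),np.cos(y)])
for a in(0,5,10,15,20,25):
    t=np.radians(a);R=np.array([[np.cos(t),-np.sin(t)],[np.sin(t),np.cos(t)]])
    o=[]
    for x,z in((.0485,-.1405),(0,-.097)):
        p=R@np.array([x,z-.003]);o.append(proj("wrist",np.r_[S[0][:2]+u*p[0],S[0][2]+.019+p[1]],S)[1])
    print(a,o)
E
```

```text
t: 23.98
eef_pos: [0.4378, -0.0007, 0.1849]
ee_rot: [-3.14, -0.009, -2.878]
force: [0.2, -1.0, -2.0]
width: 0.0503
[ 0.4388 -0.0004  0.1858] [0.0666 0.004  0.0224] 0.05011209403625322
0 [np.float64(147.7464663107694), np.float64(215.65469218234736)]
5 [np.float64(133.76082289697058), np.float64(204.72818252683695)]
10 [np.float64(119.78368278668124), np.float64(193.87888016511386)]
15 [np.float64(105.81645590459883), np.float64(183.12204575882762)]
20 [np.float64(91.86076693927609), np.float64(172.47444162748948)]
25 [np.float64(77.91850734660775), np.float64(161.95467316772778)]
```

View pics/s22z.png

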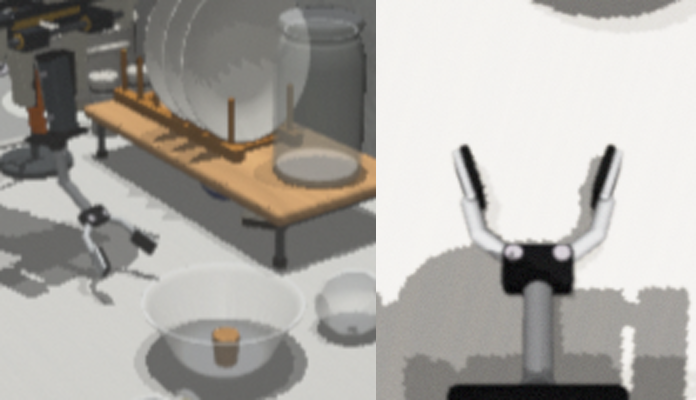

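```bash
python3 -m handwheel '[[[0.047,0,0,0,0],[0.047,0,0,-0.02,0],[0.047,0,0,-0.02,0],[0.047,0,0,0.0,0],[0.047,0,0,0,0],[0.047,0,0,-0.02,0],[0.047,0,0,-0.02,0],[0.047,0,0,0,0],[0.047,0,0,0,0],[0.047,0,0,0,0]]]' 3
python3 - <<'E'
from h import *
A=grab_frame("side");B=grab_frame("wrist");cv2.imwrite("pics/side23.png",A);cv2.imwrite("pics/w23.png",B)
a=cv2.resize(A[110:240,150:290],(430,400),interpolation=cv2.INTER_CUBIC);b=cv2.resize(B[0:220,200:360],(291,400),interpolation=cv2.INTER_CUBIC)
cv2.imwrite("pics/s23z.png",cv2.hconcat([a,b]))
E
```

```text
t: 24.92
eef_pos: [0.438, -0.0008, 0.1853]
ee_rot: [-3.14, -0.009, -2.878]
force: [0.4, 0.4, -2.0]
width: 0.0499
```

View pics/s23z.png

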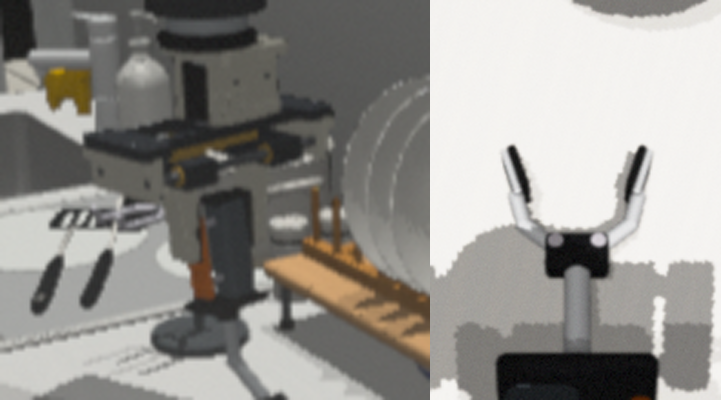

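Run:
```python
from h import *
S=(np.array([.4386,-.0006,.1855]),[-3.14,-.009,-2.878]);y=S[1][2];u=np.array([-np.sin(y),np.cos(y)])
S2=(np.array([.4707,.2403,.180]),[-3.1393,-.0063,-2.8821])
print("w2 ref block/guard", [proj("wrist",np.r_[np.array([.4723,.2443])+u*x,.2+z],S2) for x,z in((.0485,-.1405),(.022,-.042),(.022,-.05),(.08+.0104,-.169-.0094))])
for d in(0,.005,.01,.015):
  for a in(0,5,8):
    t=np.radians(a);R=np.array([[np.cos(t),-np.sin(t)],[np.sin(t),np.cos(t)]]);o=[]
    for x,z in((.0485,-.1405),(.022,-.042),(.0904,-.1784)):
        p=R@np.array([x,z-.003-d]);o.append(proj("wrist",np.r_[S[0][:2]+u*p[0],S[0][2]+.019+p[1]],S)[1])
    print(d,a,np.array(o))
B=cv2.imread("pics/w23.png");C=cv2.imread("pics/w2.png")
cv2.imwrite("pics/cmp.png",cv2.resize(cv2.hconcat([B[60:240,190:370],C[60:240,190:370]]),(800,400),interpolation=2))
```

```text
w2 ref block/guard [array([277.1038, 152.26  ]), array([276.7076, 213.2813]), array([276.7739, 209.6684]), array([277.046, 105.916])]
0 0 [147.8113 205.7    102.5279]
0 5 [133.8252 200.133   85.9441]
0 8 [125.4376 196.9284  75.9393]
0.005 0 [147.3997 203.6254 102.858 ]
0.005 5 [133.1523 197.4546  86.0968]
0.005 8 [124.6028 193.8793  75.9825]
0.01 0 [147.002  201.6517 103.1782]
0.01 5 [132.5026 194.9059  86.2449]
0.01 8 [123.797  190.9774  76.0245]
0.015 0 [146.6176 199.7718 103.4889]
0.015 5 [131.8749 192.478   86.3884]
0.015 8 [123.0189 188.2125  76.0651]
```

View pics/cmp.png

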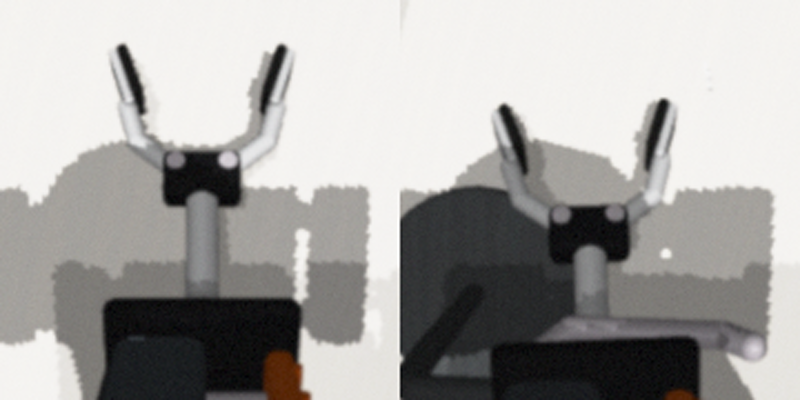

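```bash
python3 -m handwheel '[[[0.048,0,0,0,0],[0.048,0,0,0,0],[0.048,0,0,-0.015,0],[0.048,0,0.01,-0.035,0],[0.048,-0.002,0.03,-0.035,0],[0.048,-0.003,0.055,-0.035,0],[0.048,-0.004,0.08,-0.035,0],[0.048,-0.005,0.105,-0.035,0],[0.048,-0.006,0.13,-0.035,0],[0.048,-0.008,0.155,-0.035,0],[0.048,-0.009,0.18,-0.035,0],[0.048,-0.01,0.205,-0.035,0],[0.048,-0.011,0.225,-0.035,0],[0.048,-0.0115,0.2346,-0.035,0],[0.048,-0.0115,0.2346,-0.035,0],[0.048,-0.0115,0.2346,-0.035,0]]]' 15
python3 - <<'E'
from h import *
A=grab_frame("side");B=grab_frame("wrist");cv2.imwrite("pics/side24.png",A);cv2.imwrite("pics/w24.png",B)
s=arm.get_state();print(s["eef_pos"],s["ee_rot"],s["width"])
a=cv2.resize(A[110:240,130:270],(430,400),interpolation=cv2.INTER_CUBIC);b=cv2.resize(B[0:240,150:350],(333,400),interpolation=cv2.INTER_CUBIC)
cv2.imwrite("pics/s24z.png",cv2.hconcat([a,b]))
E
```

```text
t: 26.35
eef_pos: [0.3889, 0.2291, 0.2209]
ee_rot: [-3.14, -0.007, -2.876]
force: [-1.0, -0.7, -1.9]
width: 0.0481
[0.389  0.2283 0.2209] [-3.1398 -0.0066 -2.8775] 0.04830044429060493
```

View pics/s24z.png

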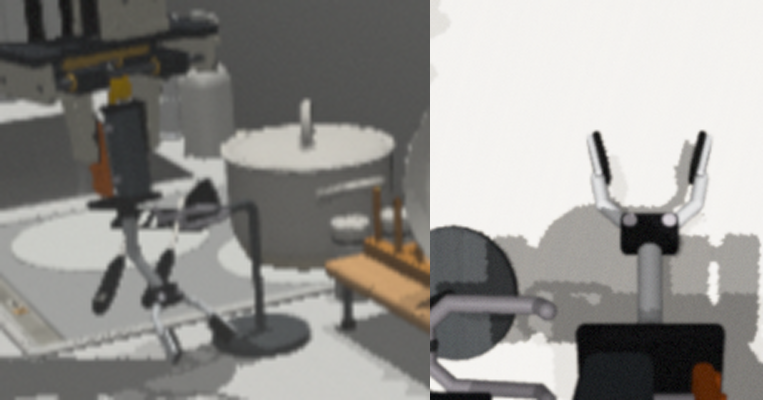

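```bash
python3 -m handwheel '[[[0.048,-0.015,0,0,0],[0.048,-0.03,-0.001,0,0],[0.048,-0.045,-0.001,0,0],[0.048,-0.06,-0.002,0,0],[0.048,-0.075,-0.002,0,0],[0.048,-0.0845,-0.002,0,0],[0.048,-0.0845,-0.002,0,0],[0.048,-0.0845,-0.002,0,0]]]' 15
python3 - <<'E'
from h import *
A=grab_frame("side");B=grab_frame("wrist");C=grab_frame("scene")
s=arm.get_state();print(s["eef_pos"],s["ee_rot"],s["force"],s["moment"])
a=cv2.resize(A[130:240,150:260],(400,400),interpolation=cv2.INTER_CUBIC);b=cv2.resize(C[100:230,140:270],(400,400),interpolation=cv2.INTER_CUBIC)
cv2.imwrite("pics/s25z.png",cv2.hconcat([a,b]));cv2.imwrite("pics/w25.png",B)
E
```

```text
t: 27.12
eef_pos: [0.4712, 0.2476, 0.2199]
ee_rot: [-3.139, -0.008, -2.879]
force: [0.1, -0.1, -1.7]
width: 0.0479
[0.4706 0.248  0.2205] [-3.14   -0.0067 -2.8776] [ 0.5101  0.7926 -1.9096] [0.0065 0.0316 0.0127]
```

View pics/s25z.png

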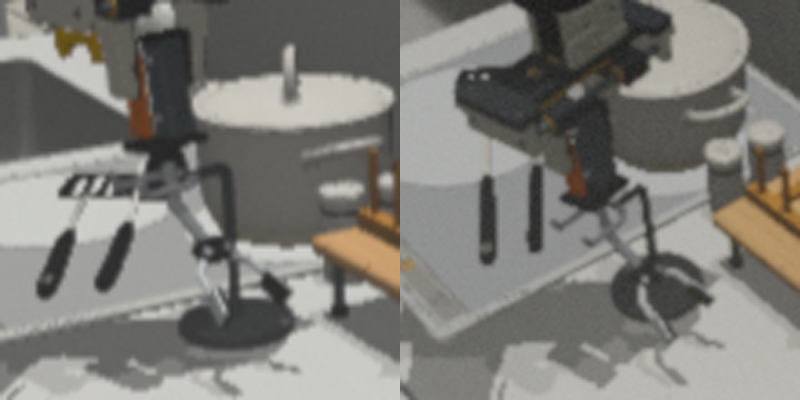

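View pics/w25.png

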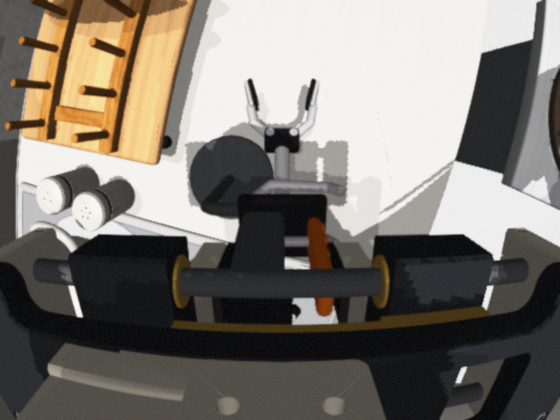

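```bash
python3 -m handwheel '[[[0.048,0,0,0.008,0],[0.048,0,0,0.016,0],[0.048,0,0,0.022,0],[0.048,0,0,0.025,0],[0.048,0,0,0.027,0],[0.048,0,0,0.029,0],[0.048,0,0,0.029,0]]]' 12; python3 -m handwheel '[[[0.047,0,0,0,0],[0.047,0,0,0,0],[0.047,0,0,0,0],[0.047,0,-0.001,0.001,0],[0.047,0,-0.002,0.002,0],[0.047,0,-0.002,0.002,0],[0.047,0,-0.002,0.002,0]]]' 3
python3 - <<'E'
from h import *
A=grab_frame("side");B=grab_frame("wrist");C=grab_frame("scene")
s=arm.get_state();print(s["eef_pos"],s["ee_rot"],s["force"],s["moment"])
a=cv2.resize(A[130:240,150:260],(400,400),interpolation=cv2.INTER_CUBIC);b=cv2.resize(B[40:240,180:380],(400,400),interpolation=cv2.INTER_CUBIC)
cv2.imwrite("pics/s26z.png",cv2.hconcat([a,b]))
E
```

```text
t: 27.85
eef_pos: [0.4701, 0.247, 0.1919]
ee_rot: [-3.138, -0.007, -2.877]
force: [-3.3, -3.6, 7.3]
width: 0.0486
t: 28.43
eef_pos: [0.4706, 0.2451, 0.1899]
ee_rot: [-3.138, -0.007, -2.877]
force: [-2.0, -0.8, 2.9]
width: 0.0501
[0.4705 0.245  0.1898] [-3.1383 -0.0075 -2.8771] [-1.4628 -0.6668  4.2204] [-0.3296  0.9441 -0.0186]
```

View pics/s26z.png

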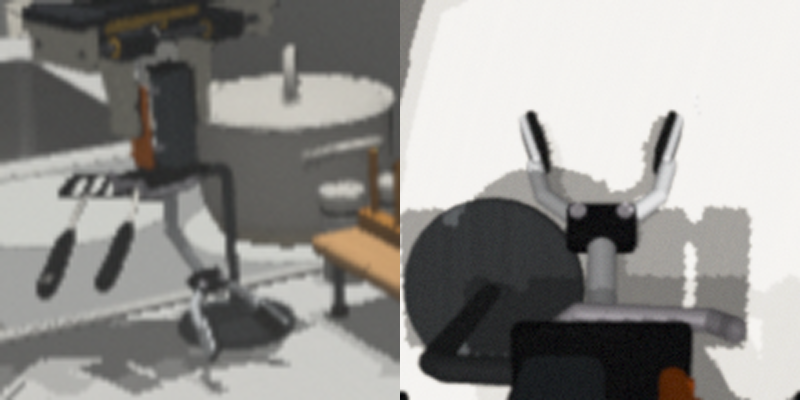

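```bash
python3 -m handwheel '[[[0.051,0,0,0,0],[0.053,0,0,0,0],[0.06,0,0,0,0],[0.07,0,0,0,0],[0.0876,0,0,0,0],[0.0876,0,0,0,0],[0.0876,0,0,0,0]]]' 3
python3 - <<'E'
from h import *
A=grab_frame("side");B=grab_frame("wrist")
s=arm.get_state();print(s["eef_pos"],s["force"],s["width"])
a=cv2.resize(A[130:240,150:260],(400,400),interpolation=cv2.INTER_CUBIC);b=cv2.resize(B[40:240,180:380],(400,400),interpolation=cv2.INTER_CUBIC)
cv2.imwrite("pics/s27z.png",cv2.hconcat([a,b]));cv2.imwrite("pics/w27.png",B)
E
```

```text
t: 29.17
eef_pos: [0.4706, 0.2451, 0.1898]
ee_rot: [-3.138, -0.007, -2.877]
force: [0.5, 0.0, 0.1]
width: 0.0807
[0.4706 0.2451 0.1898] [-0.4091 -0.0082  0.8167] 0.08607472919557325
```

View pics/s27z.png

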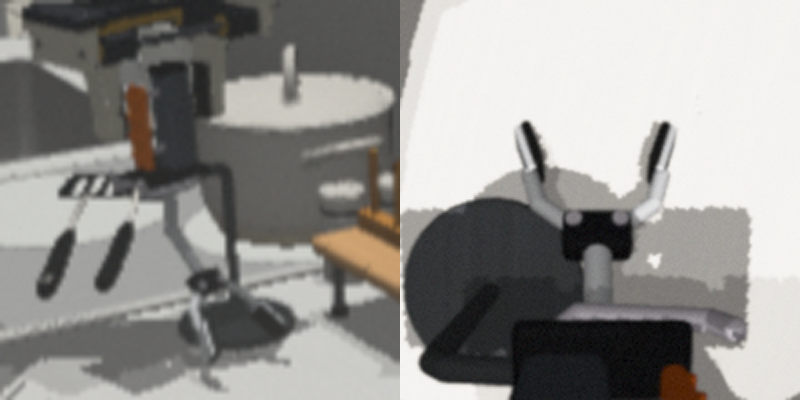

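View pics/w27.png

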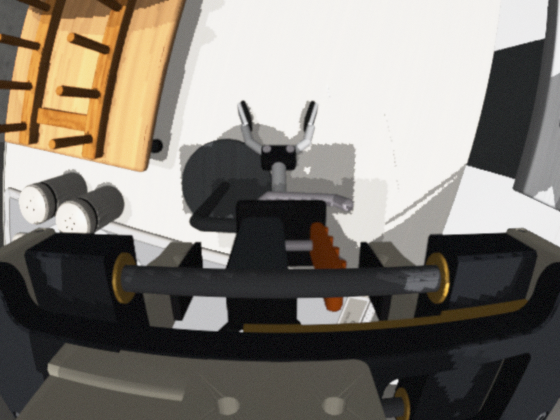

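Hanging free and upright in the fork. Withdraw straight up, then check everything.

```bash
python3 -m handwheel '[[[0.0876,0,0,-0.015,0],[0.0876,0,0,-0.035,0],[0.0876,0,0,-0.06,0],[0.0876,0,0,-0.09,0],[0.0876,0,0.02,-0.12,0],[0.0876,0,0.05,-0.135,0],[0.0876,0,0.075,-0.135,0],[0.0876,0,0.075,-0.135,0],[0.0876,0,0.075,-0.135,0]]]' 3
python3 - <<'E'
from h import *
A=grab_frame("side");B=grab_frame("wrist")
s=arm.get_state();print(s["eef_pos"],s["ee_rot"],s["t"])
np.save("w28.npy",np.r_[s["eef_pos"],s["ee_rot"]])
cv2.imwrite("pics/side28.png",A);cv2.imwrite("pics/w28.png",B)
cv2.imwrite("pics/w28c.png",cv2.resize(B[45:155,215:355],None,fx=5.6,fy=5.6,interpolation=2))
E
```

```text
t: 30.02
eef_pos: [0.4514, 0.3192, 0.3244]
ee_rot: [-3.138, -0.008, -2.875]
force: [0.3, 0.9, 0.4]
width: 0.0879
[0.4516 0.3179 0.3243] [-3.1379 -0.008  -2.8768] 30.1167
```

View pics/w28c.png

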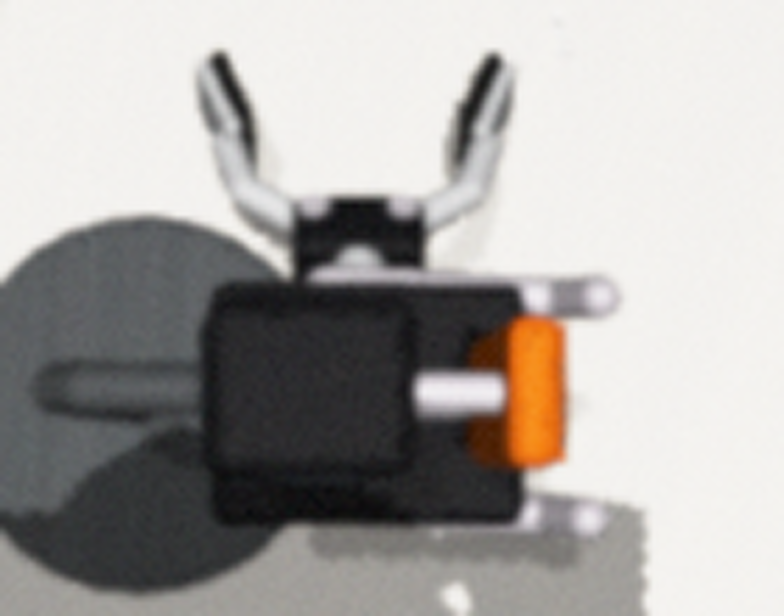

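View pics/side28.png

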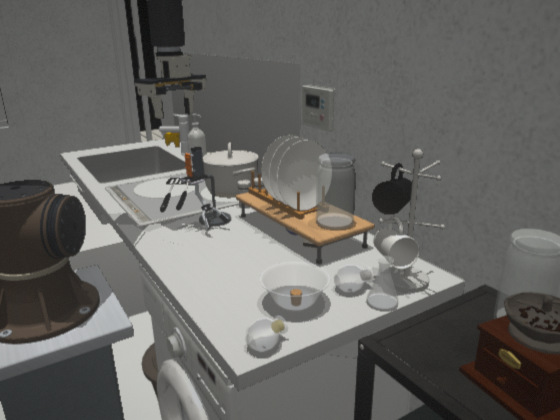

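Run:
```python
from h import *
print(plane("side",296,293,.036))
s=arm.get_state();print(abs(s["qd"]).max())
arm.job_done()
```

```text
[ 0.4647 -0.2917  0.036 ]
0.014317192843998298
the job is handed in; nothing more can be done
```

I handed the job in after about 30 s, with the cork in the bowl and the reacher back on its stand. The hand-in reports no verdict, so this rests on my own last checks.

- **Leaning the tool:** the arm could only shift and turn about its own vertical. I leaned the reacher about 36° by pressing its nose on the worktop so that it pivoted in the fingers.
- **Taking the cork:** I closed the jaws on it under the shelf and drew it out.
- **Setting it down on the way:** I then stood the cork on the open worktop and let go, because the nose had to tip further down to fit into the bowl. I re-gripped it at about 25° lean. This was my own extra step, and it stayed far below the 85 mm limit.
- **In the bowl:** I let it go with its centre about 38 mm high, below the 62 mm rim.
- **Hanging it back:** I shook the tool nearly upright in a light grip, during which it slid about 7 mm in the fingers. I then set the guard on the fork, opened the fingers and moved away.

**Last checks**
- **Cork:** it stands on the bowl floor, about 22 mm from the bowl's centre, which is within the 50 mm limit.
- **Reacher:** it hangs upright with its guard on both prongs, nearly as it was at the start. The final view shows no visible tilt, but I did not measure the angle.
- **Everything else:** the bowl, flask, round bottles and shakers look unmoved in the last side view. I never got a full view of the match box and spoon rest under the shelf. I saw no sign that they moved.

My one disagreement was on the cork's starting depth. I measured 80–83 mm behind the shelf edge against the 60–74 mm given, and aimed at about 74 mm. The grip was good there.

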